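# Heft-check flacons, load the full ones on a dial and index it to the press

## Task

Swing the transfer dial to its loading detent so that its black rubber half faces you, then lift each white flacon to judge by its weight whether it was filled: stand the full ones upright on the rubber half of the dial and the near-empty ones upright on the floor of the red tote. When all are sorted, turn the dial back to its press detent with the full flacons still standing on the rubber, and leave the glass bottle, the cap box and the spanner where they are.

Things in the scene. Friction and masses are not known exactly. Their poses are not given: they have to be found in the camera images.
- flacon_a: closed white lacquered aluminium flacon, silver cap; body 60 mm across, straight-sided to 50 mm, shoulder to the cap (25 mm across); 78 mm tall. Origin at the centre of its underside, z up. All look alike: a full one weighs about 200 g, a near-empty one about 50 g (give or take 10%); only lifting tells. Four to six are there; absent ones always read None
- flacon_b: another flacon, outside the same as flacon_a in every way; full or near-empty
- flacon_c: another flacon, outside the same as flacon_a in every way; full or near-empty
- flacon_d: another flacon, outside the same as flacon_a in every way; full or near-empty
- flacon_e: another flacon, outside the same as flacon_a in every way; full or near-empty
- flacon_f: another flacon, outside the same as flacon_a in every way; full or near-empty
- dial: round steel dial, radius 180 mm; one half, up to radius 172 mm, is covered with black rubber 4 mm thick inside a rim 20 mm tall. Origin on its axis at the steel face, 44 mm above the bench (rubber's top 48 mm). Its axes turn with it: rubber on the -x half, bare steel without rim on the +x half; a splitter rail (y -103 to +147 mm, 6 mm thick, 22 mm tall) stands between
- dial_turn (a joint): turn of the dial, rad, growing anticlockwise seen from above. Two detents: 0 = press, the rubber half faces left to the roller feed and press; 1.571 = loading, the rubber faces the robot (within 9 degrees). Each is a firm stop, and an over-centre spring (up to 0.2 N m, nil halfway) snaps the dial into the nearer one and holds it there; friction is slight
- dial_knob (a point): centre of the upright round black grip (24 mm across, 32 mm tall, on a 12 mm post) by which the dial is turned; on the steel half, at x = 30, y = -132 mm in the dial's frame, 48 mm above the steel face, 92 mm above the bench. It does not spin on its post
- tote: shallow red plastic stacking tote, open on top, 280 mm (its x) by 180 mm (its y) outside, 55 mm high, walls and floor 4 mm. Origin at the centre of its underside. It does not move
- tester: bystander: small clear glass bottle with silver cap, 32 mm across, 95 mm tall, origin at the centre of its underside
- cap_box: bystander: grey plastic box of loose silver caps, 95 by 95 by 50 mm, origin at the centre of its underside
- spanner: bystander: steel spanner 130 mm long lying on the bench
Mind the look-alikes: they are no part of the job. Leave any pink or purple look-alike of the flacon_f alone.

How it is judged:
On the way, in this order (a step that is already met when the one before it is completed fails the run):
1. the dial rests at its loading detent, rubber half facing the robot (within 0.1 rad) (value of joint dial_turn above 1.47 rad), for 0.2 s.
2. with the dial at the loading detent, every flacon stands sorted: full on the rubber half, near-empty in the tote (value of joint dial_turn above 1.42 rad and ((x of flacon_a in the frame of dial below -0.022 m and horizontal distance between flacon_a and dial below 0.15 m and angle between flacon_a's own z axis and vertical below 0.2 rad and contact force between flacon_a and dial above 1.1 N) or (x of flacon_a in the frame of tote between -0.125 and 0.125 m and y of flacon_a in the frame of tote between -0.075 and 0.075 m and z of flacon_a in the frame of tote below 0.02 m and angle between flacon_a's own z axis and vertical below 0.2 rad and contact force between flacon_a and tote between 0.15 and 1.1 N)) and ((x of flacon_b in the frame of dial below -0.022 m and horizontal distance between flacon_b and dial below 0.15 m and angle between flacon_b's own z axis and vertical below 0.2 rad and contact force between flacon_b and dial above 1.1 N) or (x of flacon_b in the frame of tote between -0.125 and 0.125 m and y of flacon_b in the frame of tote between -0.075 and 0.075 m and z of flacon_b in the frame of tote below 0.02 m and angle between flacon_b's own z axis and vertical below 0.2 rad and contact force between flacon_b and tote between 0.15 and 1.1 N)) and ((x of flacon_c in the frame of dial below -0.022 m and horizontal distance between flacon_c and dial below 0.15 m and angle between flacon_c's own z axis and vertical below 0.2 rad and contact force between flacon_c and dial above 1.1 N) or (x of flacon_c in the frame of tote between -0.125 and 0.125 m and y of flacon_c in the frame of tote between -0.075 and 0.075 m and z of flacon_c in the frame of tote below 0.02 m and angle between flacon_c's own z axis and vertical below 0.2 rad and contact force between flacon_c and tote between 0.15 and 1.1 N)) and ((x of flacon_d in the frame of dial below -0.022 m and horizontal distance between flacon_d and dial below 0.15 m and angle between flacon_d's own z axis and vertical below 0.2 rad and contact force between flacon_d and dial above 1.1 N) or (x of flacon_d in the frame of tote between -0.125 and 0.125 m and y of flacon_d in the frame of tote between -0.075 and 0.075 m and z of flacon_d in the frame of tote below 0.02 m and angle between flacon_d's own z axis and vertical below 0.2 rad and contact force between flacon_d and tote between 0.15 and 1.1 N)) and ((x of flacon_e in the frame of dial below -0.022 m and horizontal distance between flacon_e and dial below 0.15 m and angle between flacon_e's own z axis and vertical below 0.2 rad and contact force between flacon_e and dial above 1.1 N) or (x of flacon_e in the frame of tote between -0.125 and 0.125 m and y of flacon_e in the frame of tote between -0.075 and 0.075 m and z of flacon_e in the frame of tote below 0.02 m and angle between flacon_e's own z axis and vertical below 0.2 rad and contact force between flacon_e and tote between 0.15 and 1.1 N)) and ((x of flacon_f in the frame of dial below -0.022 m and horizontal distance between flacon_f and dial below 0.15 m and angle between flacon_f's own z axis and vertical below 0.2 rad and contact force between flacon_f and dial above 1.1 N) or (x of flacon_f in the frame of tote between -0.125 and 0.125 m and y of flacon_f in the frame of tote between -0.075 and 0.075 m and z of flacon_f in the frame of tote below 0.02 m and angle between flacon_f's own z axis and vertical below 0.2 rad and contact force between flacon_f and tote between 0.15 and 1.1 N))), for 0.3 s.
3. the dial is turned to its press detent (value of joint dial_turn below 0.1 rad), for 0.2 s.
At the end, for the whole second after the job is handed in: Dial at its press detent (within 0.1 rad); every full flacon upright (0.2 rad) on the rubber half, centre 22 mm or more from the dividing line and within 150 mm of the axis; every near-empty one upright on the tote's floor; all at rest. Full means it bears down with over 1.1 N (value of joint dial_turn below 0.1 rad and ((x of flacon_a in the frame of dial below -0.022 m and horizontal distance between flacon_a and dial below 0.15 m and angle between flacon_a's own z axis and vertical below 0.2 rad and contact force between flacon_a and dial above 1.1 N) or (x of flacon_a in the frame of tote between -0.125 and 0.125 m and y of flacon_a in the frame of tote between -0.075 and 0.075 m and z of flacon_a in the frame of tote below 0.02 m and angle between flacon_a's own z axis and vertical below 0.2 rad and contact force between flacon_a and tote between 0.15 and 1.1 N)) and ((x of flacon_b in the frame of dial below -0.022 m and horizontal distance between flacon_b and dial below 0.15 m and angle between flacon_b's own z axis and vertical below 0.2 rad and contact force between flacon_b and dial above 1.1 N) or (x of flacon_b in the frame of tote between -0.125 and 0.125 m and y of flacon_b in the frame of tote between -0.075 and 0.075 m and z of flacon_b in the frame of tote below 0.02 m and angle between flacon_b's own z axis and vertical below 0.2 rad and contact force between flacon_b and tote between 0.15 and 1.1 N)) and ((x of flacon_c in the frame of dial below -0.022 m and horizontal distance between flacon_c and dial below 0.15 m and angle between flacon_c's own z axis and vertical below 0.2 rad and contact force between flacon_c and dial above 1.1 N) or (x of flacon_c in the frame of tote between -0.125 and 0.125 m and y of flacon_c in the frame of tote between -0.075 and 0.075 m and z of flacon_c in the frame of tote below 0.02 m and angle between flacon_c's own z axis and vertical below 0.2 rad and contact force between flacon_c and tote between 0.15 and 1.1 N)) and ((x of flacon_d in the frame of dial below -0.022 m and horizontal distance between flacon_d and dial below 0.15 m and angle between flacon_d's own z axis and vertical below 0.2 rad and contact force between flacon_d and dial above 1.1 N) or (x of flacon_d in the frame of tote between -0.125 and 0.125 m and y of flacon_d in the frame of tote between -0.075 and 0.075 m and z of flacon_d in the frame of tote below 0.02 m and angle between flacon_d's own z axis and vertical below 0.2 rad and contact force between flacon_d and tote between 0.15 and 1.1 N)) and ((x of flacon_e in the frame of dial below -0.022 m and horizontal distance between flacon_e and dial below 0.15 m and angle between flacon_e's own z axis and vertical below 0.2 rad and contact force between flacon_e and dial above 1.1 N) or (x of flacon_e in the frame of tote between -0.125 and 0.125 m and y of flacon_e in the frame of tote between -0.075 and 0.075 m and z of flacon_e in the frame of tote below 0.02 m and angle between flacon_e's own z axis and vertical below 0.2 rad and contact force between flacon_e and tote between 0.15 and 1.1 N)) and ((x of flacon_f in the frame of dial below -0.022 m and horizontal distance between flacon_f and dial below 0.15 m and angle between flacon_f's own z axis and vertical below 0.2 rad and contact force between flacon_f and dial above 1.1 N) or (x of flacon_f in the frame of tote between -0.125 and 0.125 m and y of flacon_f in the frame of tote between -0.075 and 0.075 m and z of flacon_f in the frame of tote below 0.02 m and angle between flacon_f's own z axis and vertical below 0.2 rad and contact force between flacon_f and tote between 0.15 and 1.1 N)) and linear speed of each of flacon_a, flacon_b, flacon_c, flacon_d, flacon_e, flacon_f below 0.02 m/s); the robot touches nothing.
It fails at once if the glass bottle is moved more than 30 mm (distance of tester from where it was at the start of the episode above 0.03 m).
It fails at once if the cap box is moved more than 30 mm (distance of cap_box from where it was at the start of the episode above 0.03 m).
It fails at once if the spanner is moved more than 30 mm (distance of spanner from where it was at the start of the episode above 0.03 m).
Of flacon_a, flacon_b, flacon_c, flacon_d, flacon_e, flacon_f only 4 to 6 are there at a start; the rules pass over those that are not, and their reading is None.
At some moment in a run one of flacon_a, flacon_b, flacon_c, flacon_d, flacon_e, flacon_f may be knocked a few centimetres aside while the robot is not near it.
Once in a run the grip may slacken for a moment while it holds something.
It also fails if it takes over 210 s, if anything falls off the work surface, if the arm or the gripper's body presses on something with over 40 N, if the wrist force passes 120 N, or if a joint passes its speed limit or range.

## Robot

A 6-joint arm with a two-finger parallel gripper is mounted at the origin on the work surface. World frame = base frame: x ahead of the robot, y to its left, z up, the work surface at z = 0. Lengths are in m, angles in rad, forces in N, time in s.
With the tool pointing down it reaches from about 0.35 to 0.725 m from the base axis. Payload 4.3 kg.
Tool frame: the origin (TCP) lies at the very end of the fingers, on their centre line; the grasp point (between the pads) lies 19 mm behind it (arm.grip_depth is the distance from the TCP to the grasp point, in m); z points along the fingers, y is the line along which they close (so a half turn about z gives the same grasp; the last joint's range is limited). The gripper opens to 85 mm and grips with 20 to 120 N. Pads are 22 mm wide; open, the fingers measure 114 mm over their backs; the gripper's body (76 mm by 85 mm) begins 54 mm behind the grasp point. The pads swing forward as they close: fully open they stand 13 mm farther back than shut.
Start: joints at [1.094, 0.377, 0.081, 1.274, 0, 1.46], TCP at [0.206, 0.537, 0.231] pointing down, gripper open.
Joint ranges: [-2.72, 2.72], [-0.84, 1.66], [-1.02, 1.22], [-1.77, 2.12], [-1.37, 1.28], [-3.14, 3.14]. Speed limits (rad/s): [2.57, 2.57, 3.14, 3.14, 3.14, 3.14].

## Interface

Orientations are given as a unit quaternion [x, y, z, w].
In Python, from cell import arm gives the robot as it stands.
- The arm moves only by the tool carry_out, never from a script. Its argument "increments" is a list of rows, each a list of 7 numbers: the shift along the tool's x, y, z in units of 30 mm (1.0 is 30 mm), then the turn, a rotation vector about the tool's x, y, z in units of 8 degrees (1.0 is 8 degrees), then the opening, from 0 (shut) to 1 (fully open). In form: [[dx, dy, dz, ax, ay, az, jaw], ...]. A call has 1 to 10 rows; each row is the pose to reach, as a shift and turn from the pose commanded when the call began, along the tool's axes at that moment; what a row does not reach only later rows make up. A row lasts 1/10 s, in which the tool goes at most 50 mm and 8.59 degrees, less where a joint would pass 70% of its speed; a pose out of reach is approached as far as the arm can. A call with a gripper value outside its range is refused whole. The fingers move at their own pace and stop on an object; "grip_force" is the grip in N (left out, the last holds). Time passes only in rows, so rows that repeat a pose let the fingers close. It gives the time, the measured TCP pose, the force, the opening and the grip force at its end, in the units of the state.
- arm.state(): the state, without advancing time (a new reading comes with each control period).
- arm.grab_frame(name): name is "scene" or "top" or "wrist"; returns a dict with "color" (480x640x3 uint8, red, green, blue), "range_z" (480x640 float32, m along the optical axis (not along the pixel's ray), 0 where there is no reading), "fx", "fy", "cx", "cy" (pixels), "distortion" ([k1, k2, p1, p2, k3] as OpenCV has them; the pictures are not rectified), "R" (3x3) and "t" (3): a world point X has camera coordinates R X + t; the wrist camera has in their place "mount" (4x4, takes a point from camera to tool coordinates, whose origin is the TCP and whose axes are the flange's). Camera axes: x right, y down, z forward; pixel columns grow to the right and rows downward; lengths in m; the calibration is good to about 2 mm. A picture is of the moment at which its call begins: read the wrist's pose just before it.
- arm.finish_job(): hands the job in; it is judged then, once.
The state is a dict: "time": time; "joint_positions": joint angles; "joint_velocities": joint speeds; "joint_efforts": joint torques, N m; "position": TCP position; "ee_rot": TCP orientation; "force": force on the tool from outside, world axes, zero at the start; "wrist_torque": the same for the moment, N m; "width": finger opening in m; "grasp_force": force on a finger pad.
Only numpy, scipy, OpenCV 4.12 (cv2) and the standard library are available. Lean on these libraries where they do the work, as an engineer would, in place of code of your own. Each camera call takes 0.05 s, during which the arm holds its last target. There are 200 camera calls.

## Working session

There is one attempt and no reset: what is moved stays moved. The work goes in short steps, Python scripts to look and compute and a tool call to move; the robot and the scene stay as the last step left them, time stands still between calls to the robot, and variables do not carry over. Pictures are saved under pics/ and viewed, at most 14 in all, crops included, and the job is handed in when it is done.

Besides the shell and the picture viewer there is one more tool, called after ">>>" as name(argument=value, ...), one argument or row to a line, values as JSON. carry_out: Moves the arm, as the interface text tells. Its arguments: {"type":"object","properties":{"increments":{"type":"array","items":{"type":"array","items":{"type":"number"}}},"grip_force":{"type":"number"}},"required":["increments"]}

```bash
mkdir -p pics; ls; cat > h.py <<'E'
import numpy as np, cv2
from cell import arm
from scipy.spatial.transform import Rotation as Rn
def cloud(f):
    K=np.array([[f['fx'],0,f['cx']],[0,f['fy'],f['cy']],[0,0,1.]])
    v,u=np.mgrid[0:480,0:640]
    p=cv2.undistortPoints(np.stack([u,v],-1).reshape(-1,1,2).astype(np.float64),K,np.array(f['distortion'],float)).reshape(480,640,2)
    z=f['range_z'][...,None]
    return np.concatenate([p*z,z],-1)
def world(f,s=None):
    c=cloud(f)
    if 'R' in f: return (c-np.array(f['t']))@np.array(f['R'])
    m=np.array(f['mount']); c=c@m[:3,:3].T+m[:3,3]
    return c@Rn.from_quat(s['ee_rot']).as_matrix().T+np.array(s['position'])
def save(f,n): cv2.imwrite('pics/'+n,f['color'][...,::-1])
E
python3 - <<'E'
from h import *
s=arm.state(); print({k:np.round(v,3) for k,v in s.items()})
for n in('scene','top'):
    f=arm.grab_frame(n); save(f,n+'0.png'); np.save(n+'0.npy',world(f)); print(n,np.round(f['R'],2).tolist(),f['t'])
E
```

```text
pics
{'time': np.float64(0.0), 'joint_positions': array([ 1.094,  0.378,  0.08 ,  1.274, -0.   ,  1.46 ]), 'joint_velocities': array([0.   , 0.001, 0.   , 0.001, 0.002, 0.001]), 'joint_efforts': array([-1.0000e-03, -4.6361e+01,  2.6987e+01,  2.1000e-02, -0.0000e+00,
        0.0000e+00]), 'position': array([0.206, 0.536, 0.23 ]), 'ee_rot': array([ 0.182,  0.983, -0.001, -0.   ]), 'force': array([-0.127,  0.017, -0.263]), 'wrist_torque': array([ 0.054, -0.019,  0.011]), 'grasp_force': np.float64(0.0), 'width': np.float64(0.085)}
scene [[0.07, 1.0, -0.02], [0.66, -0.06, -0.75], [-0.75, 0.04, -0.66]] [ 0.01913226 -0.30630398  1.67808892]
top [[-0.0, -1.0, 0.0], [-0.99, 0.0, -0.16], [0.16, -0.0, -0.99]] [-0.06293726  0.54721754  0.860376  ]
```

View pics/scene0.png

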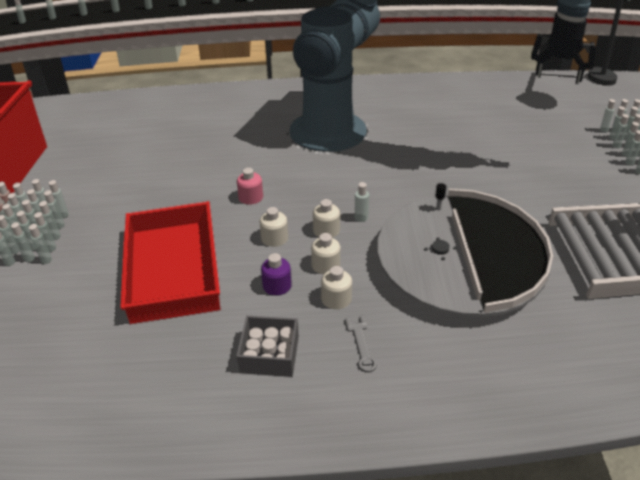

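View pics/top0.png

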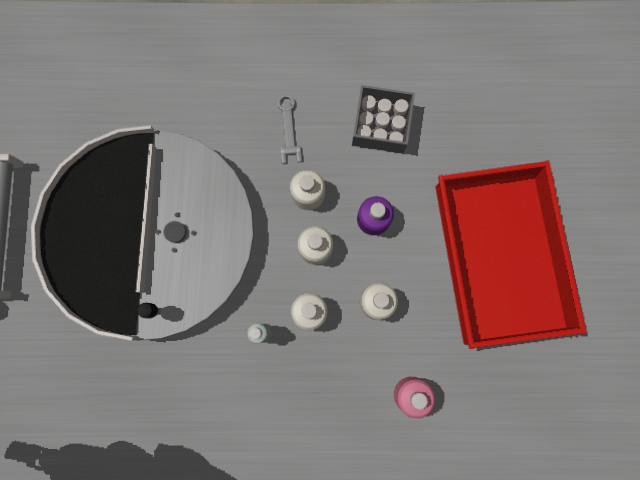

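The top view shows four white flacons at (307,190), (316,245), (309,311) and (379,301). The look-alikes, to be left alone, are purple (375,215) and pink (414,398). The tester is at (257,333) and the cap box at (383,120). The dial hub is at (176,232) and its knob at (148,310). The tote is at (512,255). The four white ones fit the description because the other two are coloured. Next I measure, with one enlarged crop to confirm.

```bash
cat >> h.py <<'E'
def caps(W,zlo=.066,zhi=.084,box=None):
    """blobs of points at cap height"""
    m=((W[...,2]>zlo)&(W[...,2]<zhi)).astype(np.uint8)
    n,l,st,c=cv2.connectedComponentsWithStats(m)
    for i in range(1,n):
        if st[i,4]>40:
            P=W[l==i]; a=P[:,:2]
            print('px',np.round(c[i]),'n',st[i,4],'ctr',np.round((a.min(0)+a.max(0))/2,3),'mean',np.round(P.mean(0),3),'ext',np.round(np.ptp(a,axis=0),3))
E
python3 - <<'E'
from h import *
W=np.load('top0.npy')
print('caps');caps(W)
print('tester top/knob');caps(W,.085,.115)
im=cv2.imread('pics/top0.png')
hsv=cv2.cvtColor(im,cv2.COLOR_BGR2HSV)
m=(hsv[...,1]>180)&((hsv[...,0]<8)|(hsv[...,0]>174))&(W[...,2]>.045)&(W[...,2]<.065)&(W[...,1]<0)
r=cv2.minAreaRect(W[m][:,:2].astype(np.float32)*1000);print('tote rim',r, np.round(cv2.boxPoints(r)))
m=(W[...,2]>.038)&(W[...,2]<.052)&(W[...,1]>.1)
P=W[m][:,:2].astype(np.float32);r=cv2.minEnclosingCircle(P);print('dial',r,W[m][:,2].mean())
m=(W[...,2]>.056)&(W[...,2]<.07)&(W[...,1]>.1)
r=cv2.minEnclosingCircle(W[m][:,:2].astype(np.float32));print('rim',r)
for p in[(307,190),(316,245),(309,311),(379,301),(414,398),(375,215),(383,120),(257,333),(176,232),(148,310),(290,130),(512,255),(90,230),(220,200)]:print(p,np.round(W[p[1],p[0]],3))
cv2.imwrite('pics/crop.png',cv2.resize(im[150:430,230:450],None,fx=2,fy=2,interpolation=cv2.INTER_CUBIC))
E
```

```text
caps
px [307. 183.] n 190 ctr [ 0.634 -0.036] mean [ 0.633 -0.036  0.077] ext [0.025 0.024]
px [377. 210.] n 190 ctr [ 0.587 -0.152] mean [ 0.587 -0.151  0.077] ext [0.024 0.024]
px [315. 241.] n 191 ctr [ 0.536 -0.049] mean [ 0.535 -0.049  0.078] ext [0.024 0.023]
px [381. 301.] n 193 ctr [ 0.439 -0.154] mean [ 0.439 -0.154  0.077] ext [0.024 0.024]
px [308. 311.] n 192 ctr [ 0.423 -0.039] mean [ 0.423 -0.039  0.078] ext [0.022 0.024]
px [258. 333.] n 195 ctr [0.388 0.042] mean [0.388 0.041 0.07 ] ext [0.03 0.03]
px [418. 400.] n 228 ctr [ 0.286 -0.209] mean [ 0.287 -0.208  0.077] ext [0.024 0.024]
tester top/knob
px [147. 310.] n 242 ctr [0.424 0.21 ] mean [0.425 0.208 0.104] ext [0.023 0.023]
px [255. 333.] n 110 ctr [0.388 0.043] mean [0.389 0.043 0.094] ext [0.017 0.016]
tote rim ((519.584228515625, -371.1319580078125), (289.8608093261719, 191.69577026367188), 7.58288049697876) [[ 363. -295.]
 [ 389. -485.]
 [ 676. -447.]
 [ 651. -257.]]
dial ((0.5646408796310425, 0.2917986512184143), 0.22927989065647125) 0.04606193705945291
rim ((0.5584779381752014, 0.23927411437034607), 0.17817354202270508)
(307, 190) [ 0.622 -0.036  0.071]
(316, 245) [ 0.528 -0.051  0.078]
(309, 311) [ 0.423 -0.04   0.076]
(379, 301) [ 0.438 -0.151  0.078]
(414, 398) [ 0.29  -0.202  0.078]
(375, 215) [ 0.578 -0.148  0.077]
(383, 120) [ 0.759 -0.17   0.03 ]
(257, 333) [0.389 0.04  0.097]
(176, 232) [0.555 0.182 0.054]
(148, 310) [0.425 0.205 0.108]
(290, 130) [ 0.749 -0.003  0.009]
(512, 255) [ 0.521 -0.394  0.001]
(90, 230) [0.559 0.326 0.048]
(220, 200) [0.612 0.113 0.043]
```

View pics/crop.png

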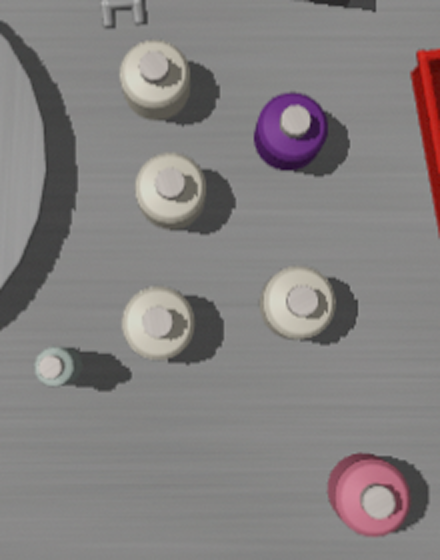

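The crop confirms four white flacons at W1 (0.634,-0.036), W2 (0.536,-0.049), W3 (0.423,-0.039) and W4 (0.439,-0.154). The dial axis is about (0.557,0.238) and the knob about (0.424,0.209). The dial comes first.

```bash
cat >> h.py <<'E'
def plan(*wps,base=None):
    """wps: (x,y,z,yaw of tool y in deg), tool down -> increments from present pose"""
    s=arm.state(); R=Rn.from_quat(s['ee_rot']); p=np.array(s['position'])
    if base is not None: p=np.array(base[:3]); R=ori(base[3])
    for w in wps:
        d=R.inv().apply(np.array(w[:3])-p)/.03
        a=np.degrees((R.inv()*ori(w[3])).as_rotvec())/8
        print(w,'->',np.round(np.r_[d,a],2).tolist())
def ori(yaw):
    c,s=np.cos(np.radians(yaw)),np.sin(np.radians(yaw))
    y=np.array([c,s,0]);z=np.array([0,0,-1.]);return Rn.from_matrix(np.stack([np.cross(y,z),y,z],1))
E
python3 - <<'E'
from h import *
plan((.424,.209,.15,102),(.424,.209,.078,102))
C=np.array([.557,.238]);r=np.hypot(30,132)/1000
w=[]
for t in range(0,96,5):
    a=np.radians(-167.2+t); w.append((*np.round(C+r*np.array([np.cos(a),np.sin(a)]),4),.078,102+t))
print('arc'); plan(*w,base=(.424,.209,.078,102))
E
```

```text
(0.424, 0.209, 0.15, 102) -> [-10.7, -7.57, 2.69, -0.01, -0.01, -4.13]
(0.424, 0.209, 0.078, 102) -> [-10.7, -7.57, 5.09, -0.01, -0.01, -4.13]
arc
(np.float64(0.425), np.float64(0.208), 0.078, 102) -> [-0.03, -0.04, 0.0, 0.0, 0.0, 0.0]
(np.float64(0.4281), np.float64(0.1966), 0.078, 107) -> [-0.05, -0.43, 0.0, 0.0, 0.0, -0.62]
(np.float64(0.4322), np.float64(0.1855), 0.078, 112) -> [-0.1, -0.82, 0.0, 0.0, 0.0, -1.25]
(np.float64(0.4373), np.float64(0.1749), 0.078, 117) -> [-0.2, -1.2, 0.0, 0.0, 0.0, -1.87]
(np.float64(0.4432), np.float64(0.1647), 0.078, 122) -> [-0.32, -1.58, 0.0, 0.0, 0.0, -2.5]
(np.float64(0.45), np.float64(0.155), 0.078, 127) -> [-0.47, -1.94, 0.0, 0.0, 0.0, -3.13]
(np.float64(0.4577), np.float64(0.146), 0.078, 132) -> [-0.66, -2.29, 0.0, 0.0, 0.0, -3.75]
(np.float64(0.4661), np.float64(0.1377), 0.078, 137) -> [-0.88, -2.62, 0.0, 0.0, 0.0, -4.38]
(np.float64(0.4752), np.float64(0.1302), 0.078, 142) -> [-1.12, -2.92, 0.0, 0.0, 0.0, -5.0]
(np.float64(0.4849), np.float64(0.1235), 0.078, 147) -> [-1.39, -3.21, 0.0, 0.0, 0.0, -5.62]
(np.float64(0.4951), np.float64(0.11
[... 192 characters left out ...]
78, 162) -> [-2.34, -3.91, 0.0, 0.0, 0.0, -7.5]
(np.float64(0.5284), np.float64(0.1057), 0.078, 167) -> [-2.69, -4.09, 0.0, 0.0, 0.0, -8.12]
(np.float64(0.54), np.float64(0.1037), 0.078, 172) -> [-3.05, -4.24, 0.0, 0.0, 0.0, -8.75]
(np.float64(0.5518), np.float64(0.1027), 0.078, 177) -> [-3.43, -4.35, 0.0, 0.0, 0.0, -9.38]
(np.float64(0.5636), np.float64(0.1028), 0.078, 182) -> [-3.82, -4.43, 0.0, -0.0, 0.0, -10.0]
(np.float64(0.5754), np.float64(0.1039), 0.078, 187) -> [-4.21, -4.48, 0.0, -0.0, 0.0, -10.62]
(np.float64(0.587), np.float64(0.106), 0.078, 192) -> [-4.6, -4.49, 0.0, -0.0, 0.0, -11.25]
(np.float64(0.5984), np.float64(0.1091), 0.078, 197) -> [-4.99, -4.47, 0.0, -0.0, 0.0, -11.88]
```

>>> carry_out(
  increments=[
    [-10.7,-7.57,2.4,0,0,-4.13,1],
    [-10.7,-7.57,2.4,0,0,-4.13,1],
    [-10.7,-7.57,2.4,0,0,-4.13,1],
    [-10.7,-7.57,2.4,0,0,-4.13,1],
    [-10.7,-7.57,2.4,0,0,-4.13,1],
    [-10.7,-7.57,2.4,0,0,-4.13,1],
    [-10.7,-7.57,2.4,0,0,-4.13,1],
    [-10.7,-7.57,2.4,0,0,-4.13,1],
    [-10.7,-7.57,2.4,0,0,-4.13,1],
    [-10.7,-7.57,2.4,0,0,-4.13,1],
  ],
  grip_force=25,
)

```text
time: 1.1
position: [0.4248, 0.2079, 0.1585]
ee_rot: [-0.103, 0.995, -0.0, -0.001]
force: [-0.7, -0.2, 0.1]
width: 0.0855
grasp_force: 0.0
```

```bash
python3 -c "
from h import *
plan((.424,.209,.078,102))"
```

```text
(0.424, 0.209, 0.078, 102) -> [0.01, 0.04, 2.68, -0.0, -0.01, -0.03]
```

>>> carry_out(
  increments=[
    [0,0,1.3,0,0,0,1],
    [0,0,2.65,0,0,0,1],
    [0,0,2.65,0,0,0,0.9],
    [0,0,2.65,0,0,0,0],
    [0,0,2.65,0,0,0,0],
    [0,0,2.65,0,0,0,0],
    [0,0,2.65,0,0,0,0],
    [0,0,2.65,0,0,0,0],
    [0,0,2.65,0,0,0,0],
    [0,0,2.65,0,0,0,0],
  ],
  grip_force=25,
)

```text
time: 2.1
position: [0.4259, 0.2108, 0.0818]
ee_rot: [-0.105, 0.994, 0.001, 0.002]
force: [-1.8, 1.1, 5.5]
width: 0.0231
grasp_force: 24.8
```

>>> carry_out(
  increments=[
    [-0.03,-0.4,0,0,0,-0.62,0],
    [-0.08,-0.8,0,0,0,-1.25,0],
    [-0.17,-1.18,0,0,0,-1.87,0],
    [-0.3,-1.55,0,0,0,-2.5,0],
    [-0.45,-1.92,0,0,0,-3.13,0],
    [-0.63,-2.26,0,0,0,-3.75,0],
    [-0.85,-2.59,0,0,0,-4.38,0],
    [-1.1,-2.9,0,0,0,-5.0,0],
    [-1.36,-3.18,0,0,0,-5.62,0],
    [-1.36,-3.18,0,0,0,-5.62,0],
  ],
)

```text
time: 3.1
position: [0.4862, 0.1237, 0.0817]
ee_rot: [-0.477, 0.879, -0.001, 0.001]
force: [-4.4, -1.8, 11.2]
width: 0.0227
grasp_force: 27.2
```

```bash
python3 - <<'E'
from h import *
s=arm.state();print(s['position'],s['force'],s['joint_positions'])
C=np.array([.557,.238]);r=.1354
d=np.array(s['position'][:2])-C;print(np.hypot(*d),np.degrees(np.arctan2(d[1],d[0])))
plan(*[(*np.round(C+r*np.array([np.cos(a),np.sin(a)]),4),.079,192+k) for k,a in((0,np.radians(-77.2)),(3,np.radians(-74.2)))])
E
```

```text
[0.48615963 0.12367167 0.08173062] [-4.38203868 -1.84913207 11.18579361] [ 0.12374766  0.32949616 -0.39646138  0.8417899  -0.00187233 -0.87080818]
0.1344965601482202 -121.78327181300304
(np.float64(0.587), np.float64(0.106), 0.079, 192) -> [-1.34, -3.14, 0.1, -0.03, -0.01, -5.63]
(np.float64(0.5939), np.float64(0.1077), 0.079, 195) -> [-1.51, -3.3, 0.1, -0.03, -0.01, -6.0]
```

>>> carry_out(
  increments=[
    [-0.03,-0.4,-0.05,0,0,-0.62,0],
    [-0.08,-0.8,-0.1,0,0,-1.25,0],
    [-0.17,-1.18,-0.1,0,0,-1.87,0],
    [-0.3,-1.55,-0.1,0,0,-2.5,0],
    [-0.45,-1.92,-0.1,0,0,-3.13,0],
    [-0.63,-2.26,-0.1,0,0,-3.75,0],
    [-0.85,-2.59,-0.1,0,0,-4.38,0],
    [-1.1,-2.88,-0.1,0,0,-5.0,0],
    [-1.36,-3.16,-0.1,0,0,-5.62,0],
    [-1.36,-3.16,-0.1,0,0,-5.62,0],
  ],
)

```text
time: 4.1
position: [0.5823, 0.1058, 0.0817]
ee_rot: [0.777, -0.63, -0.002, 0.004]
force: [-7.3, -5.2, 0.9]
width: 0.0229
grasp_force: 28.0
```

>>> carry_out(
  increments=[
    [0,0,0,0,0,0,0.3],
    [0,0,0,0,0,0,0.7],
    [0,0,0,0,0,0,1],
    [0,0,0,0,0,0,1],
    [0,0,0,0,0,0,1],
    [0,0,-1.5,0,0,0,1],
    [0,0,-3,0,0,0,1],
    [0,0,-3,0,0,0,1],
  ],
)

```text
time: 4.9
position: [0.5905, 0.1079, 0.1801]
ee_rot: [0.777, -0.63, 0.005, -0.004]
force: [0.7, 0.6, 1.1]
width: 0.0857
grasp_force: 0.0
```

```bash
python3 - <<'E'
from h import *
f=arm.grab_frame('top');save(f,'top1.png');W=world(f);np.save('top1.npy',W)
caps(W);caps(W,.085,.112)
s=arm.state();print(s['position'],s['force'])
plan((.423,-.039,.18,180),(.423,-.039,.018,180))
E
```

```text
px [307. 183.] n 189 ctr [ 0.634 -0.036] mean [ 0.633 -0.036  0.077] ext [0.025 0.023]
px [377. 210.] n 193 ctr [ 0.587 -0.152] mean [ 0.587 -0.151  0.077] ext [0.024 0.024]
px [158. 227.] n 45 ctr [0.56  0.208] mean [0.56  0.207 0.067] ext [0.005 0.037]
px [315. 241.] n 189 ctr [ 0.536 -0.049] mean [ 0.536 -0.049  0.077] ext [0.024 0.023]
px [381. 300.] n 194 ctr [ 0.439 -0.154] mean [ 0.439 -0.154  0.077] ext [0.024 0.023]
px [308. 311.] n 190 ctr [ 0.423 -0.039] mean [ 0.423 -0.039  0.077] ext [0.022 0.024]
px [258. 333.] n 190 ctr [0.388 0.043] mean [0.389 0.041 0.07 ] ext [0.03  0.029]
px [418. 400.] n 226 ctr [ 0.286 -0.209] mean [ 0.287 -0.208  0.077] ext [0.023 0.024]
px [220. 209.] n 215 ctr [0.583 0.102] mean [0.582 0.101 0.105] ext [0.023 0.022]
px [255. 333.] n 112 ctr [0.388 0.043] mean [0.388 0.043 0.094] ext [0.017 0.017]
[0.58916479 0.10780641 0.17709488] [ 0.07618704 -0.14148068 -0.09690611]
(0.423, -0.039, 0.18, 180) -> [3.64, 6.43, -0.15, -0.06, -0.0, 1.49]
(0.423, -0.039, 0.018, 180) -> [3.64, 6.48, 5.25, -0.06, -0.0, 1.49]
```

View pics/top1.png

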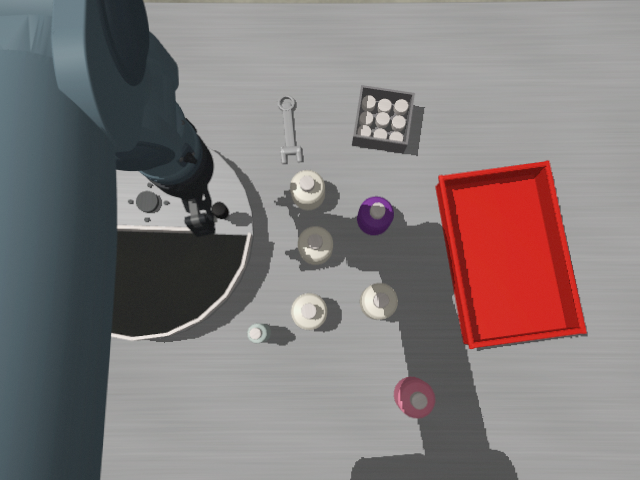

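The rail is now horizontal (row 232) and the rubber half is toward the robot, so the dial is at its loading detent. Next I grasp W3.

>>> carry_out(
  increments=[
    [3.64,6.45,-0.1,0,0,1.49,1],
    [3.64,6.45,-0.1,0,0,1.49,1],
    [3.64,6.45,-0.1,0,0,1.49,1],
    [3.64,6.45,-0.1,0,0,1.49,1],
    [3.64,6.45,-0.1,0,0,1.49,1],
    [3.64,6.45,-0.1,0,0,1.49,1],
    [3.64,6.45,1.5,0,0,1.49,1],
    [3.64,6.45,3,0,0,1.49,1],
    [3.64,6.45,3,0,0,1.49,1],
  ],
)

```text
time: 5.85
position: [0.4144, -0.0376, 0.0777]
ee_rot: [0.707, -0.707, -0.005, 0.003]
force: [-1.3, 0.6, -1.7]
width: 0.0851
grasp_force: 0.0
```

```bash
python3 - <<'E'
from h import *
plan((.423,-.039,.018,180))
E
```

```text
(0.423, -0.039, 0.018, 180) -> [0.05, -0.31, 1.99, 0.08, 0.02, 0.01]
```

>>> carry_out(
  increments=[
    [0.05,-0.3,0.2,0.08,0,0,1],
    [0.05,-0.3,1.2,0.08,0,0,1],
    [0.05,-0.3,2,0.08,0,0,1],
    [0.05,-0.3,2,0.08,0,0,1],
    [0.05,-0.3,2,0.08,0,0,0.3],
    [0.05,-0.3,2,0.08,0,0,0.3],
    [0.05,-0.3,2,0.08,0,0,0.3],
    [0.05,-0.3,2,0.08,0,0,0.3],
    [0.05,-0.3,2,0.08,0,0,0.3],
    [0.05,-0.3,2,0.08,0,0,0.3],
  ],
  grip_force=35,
)

```text
time: 6.85
position: [0.4299, -0.0413, 0.0247]
ee_rot: [0.707, -0.707, 0.005, -0.005]
force: [-1.6, 0.5, 6.4]
width: 0.0587
grasp_force: 37.4
```

>>> carry_out(
  increments=[
    [0,0,-1,0,0,0,0.3],
    [0,0,-2,0,0,0,0.3],
    [0,0,-3,0,0,0,0.3],
    [0,0,-4,0,0,0,0.3],
    [0,0,-4,0,0,0,0.3],
    [0,0,-4,0,0,0,0.3],
    [0,0,-4,0,0,0,0.3],
    [0,0,-4,0,0,0,0.3],
  ],
)

```text
time: 7.65
position: [0.4257, -0.0406, 0.1415]
ee_rot: [0.707, -0.707, 0.003, -0.003]
force: [0.2, -0.1, -2.6]
width: 0.0589
grasp_force: 39.8
```

```bash
cat >> h.py <<'E'
C=(.557,.238)
def tote(x,y,a=np.radians(7.6)): return (.52+x*np.cos(a)-y*np.sin(a), -.371+x*np.sin(a)+y*np.cos(a))
def weigh():
    F=[]
    for i in range(3): arm.grab_frame('wrist'); F.append(arm.state()['force'])
    s=arm.state();print('F',np.round(F,2).tolist(),'torque',np.round(s['wrist_torque'],3),'w',s['width'],'p',np.round(s['position'],4))
E
python3 - <<'E'
from h import *
weigh()
plan((C[0]-.07,C[1]-.11,.14,180))
plan((*tote(-.065,.04),.14,187.6))
E
```

```text
F [[0.63, -1.31, -1.93], [-0.74, -0.45, -2.16], [-0.37, -0.16, -2.62]] torque [-0.01  -0.013 -0.034] w 0.059109842832353626 p [ 0.4261 -0.0408  0.1419]
(0.48700000000000004, 0.128, 0.14, 180) -> [-5.62, -2.03, 0.08, -0.07, 0.0, 0.0]
(np.float64(0.4502807342733649), np.float64(-0.3399480437566513), 0.14, 187.6) -> [9.97, -0.8, 0.06, -0.07, -0.0, -0.95]
```

About 2.2 N, so W3 is full. It goes to the far slot on the rubber.

```bash
python3 - <<'E'
from h import *
plan((C[0]-.07,C[1]+.105,.16,180),(C[0]-.07,C[1]+.105,.085,180))
E
```

```text
(0.48700000000000004, 0.34299999999999997, 0.16, 180) -> [-12.79, -2.04, -0.58, -0.07, 0.0, 0.0]
(0.48700000000000004, 0.34299999999999997, 0.085, 180) -> [-12.79, -2.02, 1.92, -0.07, 0.0, 0.0]
```

>>> carry_out(
  increments=[
    [-1,-0.3,-0.5,0,0,0,0.3],
    [-2.5,-0.6,-0.6,0,0,0,0.3],
    [-4,-0.8,-0.6,0,0,0,0.3],
    [-5.5,-1,-0.6,0,0,0,0.3],
    [-7,-1.2,-0.6,0,0,0,0.3],
    [-8.5,-1.4,-0.6,0,0,0,0.3],
    [-10,-1.7,-0.6,0,0,0,0.3],
    [-11.5,-2,-0.6,0,0,0,0.3],
    [-12.5,-2.05,-0.6,0,0,0,0.3],
    [-12.8,-2.05,-0.6,0,0,0,0.3],
  ],
)

```text
time: 8.8
position: [0.4878, 0.3462, 0.1604]
ee_rot: [0.708, -0.706, 0.003, -0.004]
force: [0.5, -0.9, -2.7]
width: 0.0589
grasp_force: 39.5
```

>>> carry_out(
  increments=[
    [0,0,0.3,0,0,0,0.3],
    [0,0,1,0,0,0,0.3],
    [0,0,1.7,0,0,0,0.3],
    [0,0,2.3,0,0,0,0.3],
    [0,0,2.5,0,0,0,0.3],
    [0,0,2.5,0,0,0,0.3],
    [0,0,2.5,0,0,0,0.3],
  ],
)

```text
time: 9.5
position: [0.4892, 0.3425, 0.0871]
ee_rot: [-0.707, 0.707, -0.004, 0.004]
force: [0.3, -0.4, -1.6]
width: 0.0591
grasp_force: 39.5
```

```bash
python3 - <<'E'
from h import *
weigh();plan((C[0]-.07,C[1]+.105,.0735,180))
E
```

```text
F [[0.28, 0.31, -1.61], [0.64, -0.78, -2.24], [0.26, -0.19, -1.85]] torque [-0.029 -0.031  0.015] w 0.05913207406704328 p [0.4898 0.3433 0.0877]
(0.48700000000000004, 0.34299999999999997, 0.0735, 180) -> [0.01, 0.1, 0.47, -0.1, 0.01, 0.0]
```

>>> carry_out(
  increments=[
    [0,0.1,0.15,-0.08,0,0,0.3],
    [0,0.1,0.3,-0.08,0,0,0.3],
    [0,0.1,0.42,-0.08,0,0,0.3],
    [0,0.1,0.42,-0.08,0,0,0.3],
    [0,0.1,0.42,-0.08,0,0,0.3],
  ],
)

```text
time: 10.15
position: [0.4858, 0.343, 0.0736]
ee_rot: [0.707, -0.707, -0.0, 0.0]
force: [0.3, 0.3, -2.9]
width: 0.059
grasp_force: 43.5
```

```bash
python3 - <<'E'
from h import *
weigh()
E
```

```text
F [[0.29, 0.23, -1.38], [-0.25, -0.43, -2.32], [-0.3, 0.04, -1.25]] torque [ 0.006 -0.073  0.037] w 0.058444459684922775 p [0.486  0.343  0.0738]
```

>>> carry_out(
  increments=[
    [0,0,0.07,0,0,0,0.3],
    [0,0,0.14,0,0,0,0.3],
    [0,0,0.14,0,0,0,0.3],
  ],
)

```text
time: 10.6
position: [0.4887, 0.3445, 0.0729]
ee_rot: [0.707, -0.707, 0.001, -0.003]
force: [-1.7, -0.6, 10.7]
width: 0.0586
grasp_force: 42.6
```

```bash
python3 - <<'E'
from h import *
weigh()
E
```

```text
F [[-1.93, -0.47, 11.19], [-0.96, -0.16, 11.22], [-1.46, -0.03, 10.68]] torque [-0.106 -0.082 -0.045] w 0.05859102733821614 p [0.4886 0.3445 0.0729]
```

>>> carry_out(
  increments=[
    [0,0,-0.1,0,0,0,0.3],
    [0,0,-0.1,0,0,0,0.8],
    [0,0,-0.1,0,0,0,0.95],
    [0,0,-0.1,0,0,0,0.95],
    [0,0,-0.1,0,0,0,0.95],
    [0,0,-0.6,0,0,0,0.95],
    [0,0,-2,0,0,0,0.95],
    [0,0,-3.5,0,0,0,0.95],
    [0,0,-3.6,0,0,0,0.95],
  ],
)

```text
time: 11.65
position: [0.4893, 0.345, 0.1841]
ee_rot: [0.707, -0.707, 0.001, -0.005]
force: [1.1, 0.6, 0.1]
width: 0.0811
grasp_force: 0.0
```

```bash
python3 - <<'E'
from h import *
weigh(); plan((.439,-.154,.18,180),(.439,-.154,.08,180))
E
```

```text
F [[-0.2, 0.21, -0.48], [0.05, -0.5, -0.35], [-0.8, 0.04, -1.08]] torque [ 0.03  -0.018  0.012] w 0.08135299006495246 p [0.4861 0.3431 0.1775]
(0.439, -0.154, 0.18, 180) -> [16.57, 1.58, -0.09, -0.0, 0.0, 0.0]
(0.439, -0.154, 0.08, 180) -> [16.57, 1.58, 3.24, -0.0, 0.0, 0.0]
```

>>> carry_out(
  increments=[
    [16.57,1.58,-0.1,0,0,0,1],
    [16.57,1.58,-0.1,0,0,0,1],
    [16.57,1.58,-0.1,0,0,0,1],
    [16.57,1.58,-0.1,0,0,0,1],
    [16.57,1.58,-0.1,0,0,0,1],
    [16.57,1.58,-0.1,0,0,0,1],
    [16.57,1.58,-0.1,0,0,0,1],
    [16.57,1.58,-0.1,0,0,0,1],
    [16.57,1.58,-0.1,0,0,0,1],
    [16.57,1.58,-0.1,0,0,0,1],
  ],
)

```text
time: 12.8
position: [0.4368, -0.1553, 0.1786]
ee_rot: [0.707, -0.707, -0.002, 0.0]
force: [1.1, 0.0, 0.4]
width: 0.0856
grasp_force: 0.0
```

```bash
python3 - <<'E'
from h import *
for n in('top','scene'):
    f=arm.grab_frame(n); print(n); W=world(f); caps(W); 
    if n=='top': print('dial');caps(W,.115,.13)
plan((.439,-.154,.08,180),(.439,-.154,.018,180))
E
```

```text
top
px [307. 183.] n 189 ctr [ 0.634 -0.036] mean [ 0.633 -0.036  0.077] ext [0.025 0.023]
px [377. 210.] n 192 ctr [ 0.587 -0.152] mean [ 0.587 -0.151  0.077] ext [0.024 0.025]
px [ 81. 225.] n 43 ctr [0.565 0.336] mean [0.565 0.334 0.067] ext [0.007 0.037]
px [165. 227.] n 41 ctr [0.56  0.195] mean [0.56  0.196 0.067] ext [0.005 0.033]
px [315. 241.] n 191 ctr [ 0.536 -0.049] mean [ 0.536 -0.049  0.077] ext [0.025 0.023]
px [ 82. 275.] n 177 ctr [0.486 0.328] mean [0.482 0.322 0.075] ext [0.057 0.027]
px [258. 333.] n 193 ctr [0.388 0.043] mean [0.389 0.041 0.07 ] ext [0.03  0.029]
dial
px [ 53. 269.] n 251 ctr [0.487 0.345] mean [0.486 0.344 0.125] ext [0.024 0.024]
scene
px [511.  15.] n 957 ctr [-0.658  0.763] mean [-0.659  0.743  0.075] ext [0.036 0.816]
px [289.  19.] n 44 ctr [-0.659 -0.084] mean [-0.658 -0.085  0.076] ext [0.039 0.033]
px [364.  16.] n 115 ctr [-0.658  0.182] mean [-0.658  0.183  0.075] ext [0.028 0.088]
px [629.  19.] n 100 ctr [-0.66   1.242] mean [-0.66   1.242  0.074] ext [0.032 0.098]
px [109.  33.] n 1068 ctr [-0.657 -0.756] mean [-0.658 -0.744  0.075]
[... 1587 characters left out ...]
an [ 0.438 -0.661  0.074] ext [0.023 0.025]
px [ 37. 237.] n 85 ctr [ 0.476 -0.665] mean [ 0.478 -0.662  0.074] ext [0.02  0.028]
px [326. 239.] n 125 ctr [ 0.538 -0.048] mean [ 0.54  -0.048  0.076] ext [0.027 0.023]
px [  2. 239.] n 42 ctr [ 0.472 -0.746] mean [ 0.475 -0.746  0.073] ext [0.024 0.01 ]
px [403. 250.] n 43 ctr [0.589 0.102] mean [0.591 0.101 0.077] ext [0.012 0.02 ]
px [275. 259.] n 140 ctr [ 0.588 -0.15 ] mean [ 0.592 -0.15   0.076] ext [0.028 0.023]
px [337. 272.] n 146 ctr [ 0.636 -0.034] mean [ 0.638 -0.034  0.076] ext [0.027 0.023]
(0.439, -0.154, 0.08, 180) -> [-0.17, -0.06, 3.29, 0.02, -0.01, -0.06]
(0.439, -0.154, 0.018, 180) -> [-0.17, -0.07, 5.36, 0.02, -0.01, -0.06]
```

W3 stands at (0.487,0.345) with its cap at z 0.125. W4 has not moved, so I grasp and lift it.

>>> carry_out(
  increments=[
    [-0.15,-0.06,1.5,0,0,-0.05,1],
    [-0.15,-0.06,3,0,0,-0.05,1],
    [-0.15,-0.06,4.3,0,0,-0.05,1],
    [-0.15,-0.06,5.3,0,0,-0.05,1],
    [-0.15,-0.06,5.3,0,0,-0.05,1],
    [-0.15,-0.06,5.3,0,0,-0.05,0.3],
    [-0.15,-0.06,5.3,0,0,-0.05,0.3],
    [-0.15,-0.06,5.3,0,0,-0.05,0.3],
    [-0.15,-0.06,5.3,0,0,-0.05,0.3],
    [-0.15,-0.06,5.3,0,0,-0.05,0.3],
  ],
  grip_force=35,
)

```text
time: 13.9
position: [0.4419, -0.15, 0.023]
ee_rot: [0.71, -0.704, 0.001, -0.001]
force: [0.8, 0.9, 7.1]
width: 0.0587
grasp_force: 38.8
```

>>> carry_out(
  increments=[
    [0,0,0,0,0,0,0.3],
    [0,0,-1,0,0,0,0.3],
    [0,0,-2,0,0,0,0.3],
    [0,0,-3,0,0,0,0.3],
    [0,0,-4,0,0,0,0.3],
    [0,0,-4.2,0,0,0,0.3],
    [0,0,-4.2,0,0,0,0.3],
    [0,0,-4.2,0,0,0,0.3],
    [0,0,-4.2,0,0,0,0.3],
  ],
)

```text
time: 14.8
position: [0.4393, -0.1489, 0.1458]
ee_rot: [0.71, -0.705, -0.002, 0.0]
force: [0.4, 0.0, -3.0]
width: 0.0592
grasp_force: 39.4
```

```bash
python3 - <<'E'
from h import *
weigh();weigh()
plan((C[0]-.07,C[1]+.035,.16,180))
plan((*tote(.065,-.04),.15,187.6),(*tote(-.065,.04),.15,187.6))
E
```

```text
F [[-0.4, 0.34, -1.76], [-1.06, 0.44, -2.59], [-0.22, 0.12, -1.77]] torque [ 0.069  0.007 -0.027] w 0.05914836846743099 p [ 0.4397 -0.1491  0.1464]
F [[-0.07, 0.74, -2.1], [0.14, 0.22, -2.13], [1.23, -0.66, -2.05]] torque [-0.023 -0.044 -0.036] w 0.05896565121398831 p [ 0.4403 -0.1494  0.1471]
(0.48700000000000004, 0.273, 0.16, 180) -> [-14.07, -1.66, -0.42, 0.01, 0.0, 0.05]
(np.float64(0.5897192657266351), np.float64(-0.4020519562433487), 0.15, 187.6) -> [8.46, -4.92, -0.1, 0.01, 0.0, -0.9]
(np.float64(0.4502807342733649), np.float64(-0.3399480437566513), 0.15, 187.6) -> [6.35, -0.29, -0.1, 0.01, 0.0, -0.9]
```

About 2.1 N, so W4 is full.

>>> carry_out(
  increments=[
    [-1,-0.2,-0.4,0,0,0,0.3],
    [-2.5,-0.4,-0.45,0,0,0,0.3],
    [-4.1,-0.6,-0.45,0,0,0,0.3],
    [-5.7,-0.8,-0.45,0,0,0,0.3],
    [-7.3,-1,-0.45,0,0,0,0.3],
    [-8.9,-1.2,-0.45,0,0,0,0.3],
    [-10.5,-1.4,-0.45,0,0,0,0.3],
    [-12,-1.6,-0.45,0,0,0,0.3],
    [-13.3,-1.66,-0.45,0,0,0,0.3],
    [-14,-1.66,-0.45,0,0,0,0.3],
  ],
)

```text
time: 16.1
position: [0.4873, 0.2741, 0.1609]
ee_rot: [0.711, -0.703, -0.0, -0.001]
force: [0.9, -0.5, -1.3]
width: 0.0586
grasp_force: 39.2
```

>>> carry_out(
  increments=[
    [0,0,0,0,0,0,0.3],
    [0,0,0.7,0,0,0,0.3],
    [0,0,1.5,0,0,0,0.3],
    [0,0,2.3,0,0,0,0.3],
    [0,0,2.6,0,0,0,0.3],
    [0,0,2.6,0,0,0,0.3],
    [0,0,2.6,0,0,0,0.3],
  ],
)

```text
time: 16.8
position: [0.4878, 0.2706, 0.0839]
ee_rot: [0.71, -0.705, 0.0, -0.0]
force: [-0.3, 0.1, -2.7]
width: 0.0588
grasp_force: 39.3
```

```bash
python3 - <<'E'
from h import *
weigh();plan((C[0]-.07,C[1]+.033,.071,180))
E
```

```text
F [[-0.35, -0.47, -1.26], [-0.16, 0.11, -1.41], [0.87, 0.2, -1.96]] torque [ 0.027  0.026 -0.014] w 0.058983177440698704 p [0.4885 0.2711 0.0846]
(0.48700000000000004, 0.271, 0.071, 180) -> [0.0, 0.05, 0.45, -0.02, 0.01, 0.05]
```

>>> carry_out(
  increments=[
    [0,0.05,0.15,0,0,0,0.3],
    [0,0.05,0.3,0,0,0,0.3],
    [0,0.05,0.42,0,0,0,0.3],
    [0,0.05,0.5,0,0,0,0.3],
    [0,0.05,0.5,0,0,0,0.3],
  ],
)

```text
time: 17.45
position: [0.486, 0.2713, 0.071]
ee_rot: [0.71, -0.705, 0.0, -0.001]
force: [-7.3, -1.8, 19.0]
width: 0.0591
grasp_force: 41.2
```

>>> carry_out(
  increments=[
    [0,0,-0.15,0,0,0,0.3],
    [0,0,-0.15,0,0,0,0.8],
    [0,0,-0.15,0,0,0,0.95],
    [0,0,-0.15,0,0,0,0.95],
    [0,0,-0.15,0,0,0,0.95],
    [0,0,-0.6,0,0,0,0.95],
    [0,0,-2,0,0,0,0.95],
    [0,0,-3.5,0,0,0,0.95],
    [0,0,-3.7,0,0,0,0.95],
  ],
)

```text
time: 18.35
position: [0.489, 0.2722, 0.1848]
ee_rot: [0.71, -0.704, 0.002, -0.004]
force: [0.8, 0.1, 0.3]
width: 0.0809
grasp_force: 0.0
```

```bash
python3 - <<'E'
from h import *
weigh(); plan((.536,-.049,.18,180))
E
```

```text
F [[0.52, -0.21, -0.38], [0.26, 0.69, -0.42], [-0.2, 0.17, -0.4]] torque [ 0.023  0.05  -0.023] w 0.08129394893481544 p [0.4861 0.2709 0.1792]
(0.536, -0.049, 0.18, 180) -> [10.68, -1.58, -0.03, -0.01, 0.0, 0.05]
```

>>> carry_out(
  increments=[
    [10.68,-1.58,0,0,0,3.5,1],
    [10.68,-1.58,0,0,0,3.5,1],
    [10.68,-1.58,0,0,0,3.5,1],
    [10.68,-1.58,0,0,0,3.5,1],
    [10.68,-1.58,0,0,0,3.5,1],
    [10.68,-1.58,0,0,0,3.5,1],
    [10.68,-1.58,0,0,0,3.5,1],
    [10.68,-1.58,0,0,0,3.5,1],
    [10.68,-1.58,0,0,0,3.5,1],
  ],
)

```text
time: 19.4
position: [0.5342, -0.0492, 0.1772]
ee_rot: [-0.518, 0.856, 0.002, -0.001]
force: [0.0, 0.8, -0.4]
width: 0.0856
grasp_force: 0.0
```

```bash
cat >> h.py <<'E'
def look():
    for n in('top','scene'):
        W=world(arm.grab_frame(n)); W=np.where((W[...,:1]>.25)&(W[...,:1]<.75)&(abs(W[...,1:2])<.47),W,0)
        print(n); caps(W); print('dial caps'); caps(W,.112,.13)
E
python3 - <<'E'
from h import *
look()
plan((.536,-.049,.02,152))
E
```

```text
top
px [377. 210.] n 192 ctr [ 0.587 -0.152] mean [ 0.587 -0.151  0.077] ext [0.025 0.024]
px [ 85. 225.] n 43 ctr [0.564 0.325] mean [0.565 0.327 0.067] ext [0.007 0.033]
px [ 82. 275.] n 179 ctr [0.486 0.331] mean [0.482 0.322 0.075] ext [0.057 0.032]
px [133. 276.] n 146 ctr [0.485 0.25 ] mean [0.48  0.242 0.076] ext [0.057 0.029]
px [418. 400.] n 225 ctr [ 0.286 -0.208] mean [ 0.287 -0.208  0.077] ext [0.023 0.024]
dial caps
px [ 53. 269.] n 266 ctr [0.487 0.345] mean [0.486 0.343 0.124] ext [0.025 0.025]
px [107. 269.] n 266 ctr [0.486 0.265] mean [0.486 0.264 0.124] ext [0.024 0.027]
scene
px [248. 172.] n 90 ctr [ 0.288 -0.209] mean [ 0.291 -0.209  0.075] ext [0.03  0.024]
px [362. 194.] n 103 ctr [0.394 0.043] mean [0.396 0.043 0.072] ext [0.035 0.03 ]
px [506. 218.] n 180 ctr [0.5   0.343] mean [0.509 0.336 0.075] ext [0.04  0.057]
px [470. 220.] n 189 ctr [0.499 0.264] mean [0.508 0.258 0.075] ext [0.043 0.057]
px [326. 239.] n 130 ctr [ 0.538 -0.048] mean [ 0.54  -0.048  0.076] ext [0.026 0.023]
px [403. 250.] n 45 ctr [0.59  0.102] mean [0.591 0.101 0.077] ext [0.014 0.021]
px [275. 259.] n 142 ctr [ 0.59 -0.15] mean [ 0.592 -0.15   0.076] ext [0.026 0.024]
px [337. 272.] n 150 ctr [ 0.635 -0.034] mean [ 0.638 -0.034  0.076] ext [0.026 0.023]
dial caps
px [511. 195.] n 122 ctr [0.489 0.345] mean [0.492 0.344 0.122] ext [0.026 0.024]
px [474. 197.] n 119 ctr [0.489 0.266] mean [0.492 0.264 0.122] ext [0.027 0.023]
(0.536, -0.049, 0.02, 152) -> [0.0, -0.07, 5.26, 0.02, -0.0, 0.06]
```

>>> carry_out(
  increments=[
    [0,-0.07,1.5,0,0,0,1],
    [0,-0.07,3,0,0,0,1],
    [0,-0.07,4.3,0,0,0,1],
    [0,-0.07,5.25,0,0,0,1],
    [0,-0.07,5.25,0,0,0,1],
    [0,-0.07,5.25,0,0,0,0.3],
    [0,-0.07,5.25,0,0,0,0.3],
    [0,-0.07,5.25,0,0,0,0.3],
    [0,-0.07,5.25,0,0,0,0.3],
    [0,-0.07,5.25,0,0,0,0.3],
  ],
)

```text
time: 20.5
position: [0.5394, -0.0503, 0.0238]
ee_rot: [-0.518, 0.855, -0.001, 0.002]
force: [-0.7, 1.0, 7.6]
width: 0.0588
grasp_force: 38.3
```

>>> carry_out(
  increments=[
    [0,0,0,0,0,0,0.3],
    [0,0,-1,0,0,0,0.3],
    [0,0,-2,0,0,0,0.3],
    [0,0,-3,0,0,0,0.3],
    [0,0,-4,0,0,0,0.3],
    [0,0,-4.5,0,0,0,0.3],
    [0,0,-4.5,0,0,0,0.3],
    [0,0,-4.5,0,0,0,0.3],
    [0,0,-4.5,0,0,0,0.3],
  ],
)

```text
time: 21.4
position: [0.5364, -0.05, 0.1554]
ee_rot: [-0.518, 0.855, 0.001, -0.001]
force: [-0.2, 0.3, -0.6]
width: 0.0587
grasp_force: 38.1
```

```bash
python3 - <<'E'
from h import *
weigh();weigh()
plan((C[0]-.07,.188,.16,180))
plan((*tote(.065,-.04),.15,187.6),(*tote(-.065,.04),.15,187.6))
E
```

```text
F [[-0.46, -0.51, 0.19], [0.08, -0.03, -0.05], [0.52, 0.11, -0.64]] torque [-0.022 -0.035 -0.022] w 0.05866700998828192 p [ 0.5365 -0.05    0.1554]
F [[-0.55, 0.03, -0.26], [0.17, -0.48, -0.99], [-0.59, 0.51, -0.93]] torque [ 0.069  0.014 -0.015] w 0.0591139699607684 p [ 0.537  -0.0501  0.156 ]
(0.48700000000000004, 0.188, 0.16, 180) -> [-6.26, 5.15, -0.13, 0.01, 0.0, -3.45]
(np.float64(0.5897192657266351), np.float64(-0.4020519562433487), 0.15, 187.6) -> [9.58, -6.99, 0.19, 0.01, 0.0, -4.4]
(np.float64(0.4502807342733649), np.float64(-0.3399480437566513), 0.15, 187.6) -> [9.9, -1.91, 0.2, 0.01, 0.0, -4.4]
```

About 0.4 N, so W2 is near-empty and goes to the tote.

>>> carry_out(
  increments=[
    [0.8,-0.1,0.1,0,0,-0.5,0.3],
    [2.2,-0.4,0.2,0,0,-1.2,0.3],
    [3.6,-0.6,0.2,0,0,-2,0.3],
    [5,-0.9,0.2,0,0,-2.8,0.3],
    [6.3,-1.2,0.2,0,0,-3.4,0.3],
    [7.6,-1.5,0.2,0,0,-4,0.3],
    [8.8,-1.7,0.2,0,0,-4.4,0.3],
    [9.6,-1.9,0.2,0,0,-4.4,0.3],
    [9.9,-1.9,0.2,0,0,-4.4,0.3],
    [9.9,-1.9,0.2,0,0,-4.4,0.3],
  ],
)

```text
time: 22.7
position: [0.4499, -0.3405, 0.1503]
ee_rot: [0.752, -0.659, -0.0, -0.0]
force: [-0.8, 0.4, -0.5]
width: 0.0591
grasp_force: 38.0
```

>>> carry_out(
  increments=[
    [0,0,0.6,0,0,0,0.3],
    [0,0,1.6,0,0,0,0.3],
    [0,0,2.6,0,0,0,0.3],
    [0,0,3.4,0,0,0,0.3],
    [0,0,3.7,0,0,0,0.3],
    [0,0,3.7,0,0,0,0.3],
    [0,0,3.7,0,0,0,0.3],
  ],
)

```text
time: 23.4
position: [0.4513, -0.3397, 0.0406]
ee_rot: [0.753, -0.658, 0.001, -0.0]
force: [-0.2, -0.2, -0.9]
width: 0.0592
grasp_force: 38.0
```

```bash
python3 - <<'E'
from h import *
weigh();plan((*tote(-.065,.04),.028,187.6))
E
```

```text
F [[0.07, -0.89, -0.25], [-0.29, -0.48, -0.25], [0.34, -0.83, -2.04]] torque [0.007 0.035 0.004] w 0.05863496131824627 p [ 0.4516 -0.3406  0.0412]
(np.float64(0.4502807342733649), np.float64(-0.3399480437566513), 0.028, 187.6) -> [-0.03, 0.04, 0.44, -0.01, -0.02, 0.0]
```

>>> carry_out(
  increments=[
    [0,0,0.15,0,0,0,0.3],
    [0,0,0.3,0,0,0,0.3],
    [0,0,0.42,0,0,0,0.3],
    [0,0,0.48,0,0,0,0.3],
    [0,0,0.48,0,0,0,0.3],
  ],
)

```text
time: 24.05
position: [0.4505, -0.34, 0.0277]
ee_rot: [0.753, -0.659, 0.001, 0.0]
force: [-6.1, 4.4, 20.9]
width: 0.059
grasp_force: 40.0
```

>>> carry_out(
  increments=[
    [0,0,-0.15,0,0,0,0.3],
    [0,0,-0.15,0,0,0,0.8],
    [0,0,-0.15,0,0,0,0.95],
    [0,0,-0.15,0,0,0,0.95],
    [0,0,-0.15,0,0,0,0.95],
    [0,0,-0.6,0,0,0,0.95],
    [0,0,-2,0,0,0,0.95],
    [0,0,-3.6,0,0,0,0.95],
    [0,0,-5,0,0,0,0.95],
    [0,0,-5,0,0,0,0.95],
  ],
)

```text
time: 25.05
position: [0.4536, -0.3428, 0.1818]
ee_rot: [0.753, -0.658, 0.006, 0.0]
force: [0.7, -0.3, -0.0]
width: 0.0814
grasp_force: 0.0
```

```bash
python3 - <<'E'
from h import *
plan((.634,-.036,.18,180)); look()
E
```

```text
(0.634, -0.036, 0.18, 180) -> [-9.34, -7.32, 0.03, -0.06, -0.06, 0.95]
top
px [307. 183.] n 186 ctr [ 0.634 -0.036] mean [ 0.633 -0.036  0.077] ext [0.024 0.023]
px [377. 210.] n 190 ctr [ 0.588 -0.152] mean [ 0.587 -0.152  0.077] ext [0.025 0.025]
px [191. 228.] n 56 ctr [0.558 0.156] mean [0.559 0.155 0.067] ext [0.005 0.046]
px [133. 276.] n 144 ctr [0.485 0.249] mean [0.48  0.242 0.075] ext [0.057 0.027]
px [ 82. 275.] n 168 ctr [0.485 0.331] mean [0.481 0.322 0.075] ext [0.055 0.032]
px [498. 293.] n 220 ctr [ 0.45  -0.341] mean [ 0.45  -0.339  0.08 ] ext [0.024 0.025]
px [258. 333.] n 188 ctr [0.388 0.042] mean [0.389 0.041 0.07 ] ext [0.03 0.03]
px [418. 400.] n 226 ctr [ 0.286 -0.209] mean [ 0.287 -0.208  0.077] ext [0.024 0.024]
dial caps
px [ 53. 269.] n 264 ctr [0.486 0.345] mean [0.486 0.343 0.124] ext [0.024 0.025]
px [107. 269.] n 269 ctr [0.486 0.265] mean [0.486 0.264 0.124] ext [0.024 0.026]
scene
px [248. 172.] n 87 ctr [ 0.288 -0.209] mean [ 0.291 -0.209  0.075] ext [0.031 0.024]
px [362. 194.] n 99 ctr [0.392 0.044] mean [0.396 0.043 0.073] ext [0.031 0.029]
px [505. 218.] n 187 ctr [0.498 0.344] mean [0.508 0.336 0.075] ext [0.045 0.056]
px [470. 220.] n 187 ctr [0.498 0.264] mean [0.509 0.258 0.075] ext [0.043 0.056]
px [185. 220.] n 124 ctr [ 0.454 -0.341] mean [ 0.457 -0.339  0.078] ext [0.029 0.026]
px [404. 251.] n 43 ctr [0.591 0.102] mean [0.591 0.102 0.076] ext [0.012 0.022]
px [275. 259.] n 140 ctr [ 0.588 -0.15 ] mean [ 0.591 -0.15   0.075] ext [0.027 0.024]
px [337. 272.] n 149 ctr [ 0.635 -0.034] mean [ 0.638 -0.034  0.076] ext [0.028 0.023]
dial caps
px [510. 195.] n 121 ctr [0.489 0.345] mean [0.492 0.344 0.122] ext [0.03  0.024]
px [474. 197.] n 119 ctr [0.489 0.266] mean [0.492 0.264 0.122] ext [0.029 0.025]
```

>>> carry_out(
  increments=[
    [-9.34,-7.32,0,0,0,0.95,1],
    [-9.34,-7.32,0,0,0,0.95,1],
    [-9.34,-7.32,0,0,0,0.95,1],
    [-9.34,-7.32,0,0,0,0.95,1],
    [-9.34,-7.32,0,0,0,0.95,1],
    [-9.34,-7.32,0,0,0,0.95,1],
    [-9.34,-7.32,0,0,0,0.95,1],
    [-9.34,-7.32,0,0,0,0.95,1],
    [-9.34,-7.32,0,0,0,0.95,1],
  ],
)

```text
time: 26.05
position: [0.6301, -0.0314, 0.1727]
ee_rot: [0.708, -0.706, -0.002, 0.001]
force: [-0.6, -0.8, 0.4]
width: 0.0852
grasp_force: 0.0
```

```bash
python3 - <<'E'
from h import *
plan((.634,-.036,.02,180)); W=world(arm.grab_frame('scene'));W=np.where((W[...,:1]>.6)&(W[...,:1]<.7)&(abs(W[...,1:2])<.1),W,0);caps(W)
E
```

```text
(0.634, -0.036, 0.02, 180) -> [0.16, -0.15, 5.09, 0.03, 0.0, 0.02]
px [337. 272.] n 145 ctr [ 0.634 -0.033] mean [ 0.637 -0.034  0.075] ext [0.027 0.023]
```

>>> carry_out(
  increments=[
    [0.1,-0.15,1.4,0,0,0,1],
    [0.1,-0.15,2.8,0,0,0,1],
    [0.1,-0.15,4.1,0,0,0,1],
    [0.1,-0.15,5.1,0,0,0,1],
    [0.1,-0.15,5.1,0,0,0,1],
    [0.1,-0.15,5.1,0,0,0,0.3],
    [0.1,-0.15,5.1,0,0,0,0.3],
    [0.1,-0.15,5.1,0,0,0,0.3],
    [0.1,-0.15,5.1,0,0,0,0.3],
    [0.1,-0.15,5.1,0,0,0,0.3],
  ],
)

```text
time: 27.1
position: [0.6374, -0.0366, 0.0247]
ee_rot: [0.707, -0.707, 0.002, -0.001]
force: [-0.5, -1.3, 6.9]
width: 0.059
grasp_force: 38.4
```

>>> carry_out(
  increments=[
    [0,0,0,0,0,0,0.3],
    [0,0,-1,0,0,0,0.3],
    [0,0,-2,0,0,0,0.3],
    [0,0,-3,0,0,0,0.3],
    [0,0,-4,0,0,0,0.3],
    [0,0,-4.5,0,0,0,0.3],
    [0,0,-4.5,0,0,0,0.3],
    [0,0,-4.5,0,0,0,0.3],
    [0,0,-4.5,0,0,0,0.3],
  ],
)

```text
time: 28.0
position: [0.6344, -0.0358, 0.1557]
ee_rot: [0.707, -0.707, -0.001, 0.001]
force: [0.7, -0.5, -0.3]
width: 0.0586
grasp_force: 38.1
```

```bash
python3 - <<'E'
from h import *
weigh();weigh()
plan((C[0]-.07,.188,.17,180))
plan((*tote(.05,-.03),.15,187.6))
E
```

```text
F [[-0.38, -0.12, -0.39], [0.06, 0.09, -1.83], [0.27, -0.06, -0.28]] torque [-0.023  0.006  0.046] w 0.058714614168617965 p [ 0.6345 -0.0358  0.1557]
F [[-0.1, 0.13, -1.33], [0.14, -1.07, -1.16], [-0.55, -1.12, -0.32]] torque [-0.029 -0.067  0.011] w 0.05849961044927091 p [ 0.635  -0.0359  0.1565]
(0.48700000000000004, 0.188, 0.17, 180) -> [-7.47, 4.93, -0.44, 0.01, 0.0, 0.0]
(np.float64(0.5735284687202908), np.float64(-0.39412364669469013), 0.15, 187.6) -> [11.94, 2.05, 0.22, 0.01, 0.0, -0.95]
```

```bash
python3 - <<'E'
from h import *
F=[]
for i in range(14): arm.grab_frame('wrist');F.append(arm.state()['force'][2])
print(np.mean(F),np.std(F)/14**.5)
E
```

```text
-0.7943344019586397 0.13679412370055194
```

About 0.8 ± 0.14 N. That is close to the near-empty weight and far from 2 N, so W1 goes to the tote.

>>> carry_out(
  increments=[
    [0.8,0.1,0.1,0,0,-0.2,0.3],
    [2.2,0.4,0.2,0,0,-0.5,0.3],
    [3.7,0.6,0.2,0,0,-0.95,0.3],
    [5.2,0.9,0.2,0,0,-0.95,0.3],
    [6.7,1.2,0.2,0,0,-0.95,0.3],
    [8.2,1.5,0.2,0,0,-0.95,0.3],
    [9.7,1.7,0.2,0,0,-0.95,0.3],
    [11.1,1.9,0.2,0,0,-0.95,0.3],
    [11.9,2.05,0.2,0,0,-0.95,0.3],
    [11.9,2.05,0.2,0,0,-0.95,0.3],
  ],
)

```text
time: 30.0
position: [0.5728, -0.3972, 0.1507]
ee_rot: [0.751, -0.66, 0.0, 0.0]
force: [-0.1, -0.1, -0.6]
width: 0.0589
grasp_force: 38.0
```

>>> carry_out(
  increments=[
    [0,0,0.6,0,0,0,0.3],
    [0,0,1.6,0,0,0,0.3],
    [0,0,2.6,0,0,0,0.3],
    [0,0,3.4,0,0,0,0.3],
    [0,0,3.7,0,0,0,0.3],
    [0,0,3.7,0,0,0,0.3],
    [0,0,3.7,0,0,0,0.3],
  ],
)

```text
time: 30.7
position: [0.5749, -0.3931, 0.0415]
ee_rot: [0.753, -0.658, 0.001, -0.0]
force: [0.8, 0.1, -0.6]
width: 0.0589
grasp_force: 38.0
```

```bash
python3 - <<'E'
from h import *
weigh();plan((*tote(.05,-.03),.029,187.6))
E
```

```text
F [[0.2, -0.7, -1.04], [0.64, -0.71, 0.61], [0.55, -0.36, -0.06]] torque [ 0.037 -0.01   0.016] w 0.05873815460468001 p [ 0.5753 -0.3938  0.0423]
(np.float64(0.5735284687202908), np.float64(-0.39412364669469013), 0.029, 187.6) -> [0.0, 0.06, 0.44, -0.02, -0.02, 0.0]
```

>>> carry_out(
  increments=[
    [0,0,0.15,0,0,0,0.3],
    [0,0,0.3,0,0,0,0.3],
    [0,0,0.4,0,0,0,0.3],
    [0,0,0.45,0,0,0,0.3],
    [0,0,0.45,0,0,0,0.3],
  ],
)

```text
time: 31.35
position: [0.574, -0.393, 0.0287]
ee_rot: [0.753, -0.659, 0.0, -0.0]
force: [-3.9, 2.5, 11.6]
width: 0.0584
grasp_force: 39.0
```

>>> carry_out(
  increments=[
    [0,0,-0.1,0,0,0,0.3],
    [0,0,-0.1,0,0,0,0.8],
    [0,0,-0.1,0,0,0,0.95],
    [0,0,-0.1,0,0,0,0.95],
    [0,0,-0.1,0,0,0,0.95],
    [0,0,-0.6,0,0,0,0.95],
    [0,0,-2,0,0,0,0.95],
    [0,0,-3.6,0,0,0,0.95],
    [0,0,-5,0,0,0,0.95],
    [0,0,-5,0,0,0,0.95],
  ],
)

```text
time: 32.35
position: [0.5773, -0.3956, 0.1848]
ee_rot: [0.753, -0.658, 0.007, -0.0]
force: [0.2, -1.1, 0.4]
width: 0.0815
grasp_force: 0.0
```

```bash
python3 - <<'E'
from h import *
look();f=arm.grab_frame('top');save(f,'top2.png');caps(world(f),.085,.11)
k=(.583,.102)
plan((*k,.18,192))
E
```

```text
top
px [377. 210.] n 192 ctr [ 0.588 -0.152] mean [ 0.587 -0.151  0.077] ext [0.024 0.024]
px [524. 217.] n 211 ctr [ 0.574 -0.391] mean [ 0.573 -0.389  0.079] ext [0.025 0.025]
px [100. 225.] n 47 ctr [0.564 0.304] mean [0.564 0.302 0.067] ext [0.005 0.039]
px [ 82. 275.] n 179 ctr [0.486 0.331] mean [0.481 0.322 0.075] ext [0.058 0.031]
px [133. 275.] n 134 ctr [0.485 0.249] mean [0.481 0.242 0.075] ext [0.056 0.028]
px [498. 293.] n 215 ctr [ 0.451 -0.341] mean [ 0.45  -0.339  0.08 ] ext [0.023 0.026]
dial caps
px [ 53. 269.] n 267 ctr [0.487 0.345] mean [0.486 0.343 0.124] ext [0.024 0.025]
px [107. 269.] n 268 ctr [0.486 0.265] mean [0.486 0.263 0.124] ext [0.024 0.025]
scene
px [248. 172.] n 90 ctr [ 0.289 -0.209] mean [ 0.291 -0.209  0.074] ext [0.028 0.024]
px [362. 194.] n 105 ctr [0.392 0.043] mean [0.396 0.043 0.073] ext [0.033 0.029]
px [506. 218.] n 181 ctr [0.498 0.343] mean [0.509 0.336 0.075] ext [0.045 0.055]
px [470. 220.] n 188 ctr [0.496 0.264] mean [0.508 0.258 0.075] ext [0.047 0.057]
px [184. 220.] n 121 ctr [ 0.454 -0.34 ] mean [ 0.457 -0.34   0.078] ext [0.03  0.026]
px [403. 250.] n 44 ctr [0.592 0.102] mean [0.591 0.101 0.078] ext [0.01  0.022]
px [275. 259.] n 138 ctr [ 0.588 -0.151] mean [ 0.591 -0.151  0.075] ext [0.032 0.024]
px [153. 261.] n 147 ctr [ 0.578 -0.39 ] mean [ 0.58  -0.39   0.078] ext [0.029 0.025]
dial caps
px [511. 195.] n 120 ctr [0.489 0.346] mean [0.492 0.344 0.122] ext [0.026 0.026]
px [474. 197.] n 116 ctr [0.489 0.266] mean [0.492 0.264 0.122] ext [0.029 0.023]
px [220. 209.] n 206 ctr [0.584 0.102] mean [0.582 0.101 0.105] ext [0.023 0.023]
px [ 64. 272.] n 1024 ctr [0.486 0.345] mean [0.485 0.337 0.102] ext [0.059 0.06 ]
px [116. 271.] n 997 ctr [0.486 0.265] mean [0.485 0.259 0.102] ext [0.059 0.061]
(0.583, 0.102, 0.18, 192) -> [-16.31, -2.49, -0.12, 0.0, 0.0, -0.55]
```

View pics/top2.png

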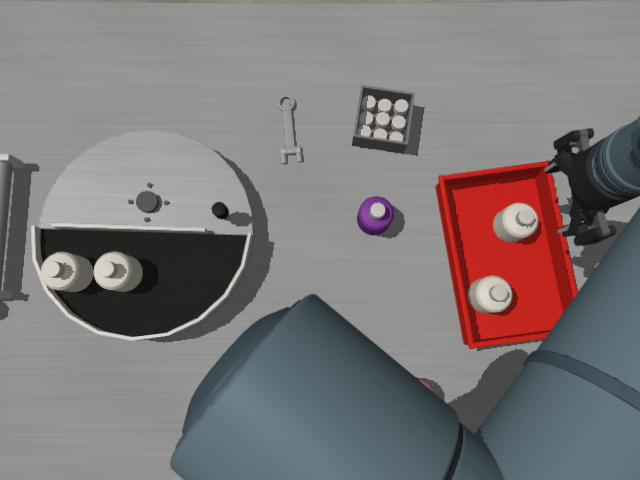

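Two flacons stand on the rubber, (64,272) and (116,271), and two in the tote, (516,222) and (491,295). The tester, cap box and spanner have not moved. Next the dial goes back to its press detent, using the knob at (220,209).

>>> carry_out(
  increments=[
    [-16.3,-2.49,0,0,0,-0.55,1],
    [-16.3,-2.49,0,0,0,-0.55,1],
    [-16.3,-2.49,0,0,0,-0.55,1],
    [-16.3,-2.49,0,0,0,-0.55,1],
    [-16.3,-2.49,0,0,0,-0.55,1],
    [-16.3,-2.49,0,0,0,-0.55,1],
    [-16.3,-2.49,0,0,0,-0.55,1],
    [-16.3,-2.49,0,0,0,-0.55,1],
    [-16.3,-2.49,0,0,0,-0.55,1],
    [-16.3,-2.49,0,0,0,-0.55,1],
  ],
  grip_force=25,
)

```text
time: 33.5
position: [0.5811, 0.1039, 0.1742]
ee_rot: [0.778, -0.629, -0.002, 0.001]
force: [0.8, -0.4, -0.0]
width: 0.0855
grasp_force: 0.0
```

>>> carry_out(
  increments=[
    [0,0,0,0,0,0,1],
    [0,0,0,0,0,0,1],
  ],
)

```text
time: 33.7
position: [0.5816, 0.1024, 0.1745]
ee_rot: [0.778, -0.628, -0.001, 0.002]
force: [0.3, 0.2, -0.3]
width: 0.0853
grasp_force: 0.0
```

```bash
python3 - <<'E'
from h import *
plan((.583,.102,.082,192))
c=np.array([.557,.236]);k=np.array([.583,.102])
w=[]
for t in (-1,-3,-6,-10,-14,-18,-22,-26,-30):
    w.append((*(c+Rn.from_rotvec([0,0,np.radians(t)]).as_matrix()[:2,:2]@(k-c)),.08,192+t))
print(); plan(*w,base=(*k,.08,192))
E
```

```text
(0.583, 0.102, 0.082, 192) -> [0.02, -0.05, 3.08, 0.03, 0.0, 0.02]

(np.float64(0.5806574176114702), np.float64(0.10156664628167417), 0.08, 191) -> [-0.0, 0.08, 0.0, 0.0, 0.0, 0.13]
(np.float64(0.5759513497670644), np.float64(0.10082290748057057), 0.08, 189) -> [-0.01, 0.24, 0.0, 0.0, 0.0, 0.38]
(np.float64(0.5688507552017095), np.float64(0.1000163259756924), 0.08, 186) -> [-0.03, 0.48, 0.0, 0.0, 0.0, 0.75]
(np.float64(0.5593361457709487), np.float64(0.09952090847702391), 0.08, 182) -> [-0.08, 0.79, 0.0, 0.0, 0.0, 1.25]
(np.float64(0.5498101548728204), np.float64(0.09969040339342511), 0.08, 178) -> [-0.15, 1.1, 0.0, -0.0, -0.0, 1.75]
(np.float64(0.540319192177431), np.float64(0.10052398496270079), 0.08, 174) -> [-0.25, 1.4, 0.0, -0.0, -0.0, 2.25]
(np.float64(0.5309094967010042), np.float64(0.10201759205923677), 0.08, 170) -> [-0.36, 1.7, 0.0, -0.0, -0.0, 2.75]
(np.float64(0.521626911534042), np.float64(0.10416394797939563), 0.08, 166) -> [-0.5, 1.99, 0.0, -0.0, -0.0, 3.25]
(np.float64(0.5125166604983954), np.float64(0.10695259589288525), 0.08, 162) -> [-0.65, 2.26, 0.0, -0.0, -0.0, 3.75]
```

>>> carry_out(
  increments=[
    [0,-0.05,1.2,0,0,0,1],
    [0,-0.05,2.4,0,0,0,1],
    [0,-0.05,3.05,0,0,0,1],
    [0,-0.05,3.05,0,0,0,0.7],
    [0,-0.05,3.05,0,0,0,0],
    [0,-0.05,3.05,0,0,0,0],
    [0,-0.05,3.05,0,0,0,0],
    [0,-0.05,3.05,0,0,0,0],
    [0,-0.05,3.05,0,0,0,0],
    [0,-0.05,3.05,0,0,0,0],
  ],
  grip_force=25,
)

```text
time: 34.7
position: [0.5835, 0.1009, 0.0867]
ee_rot: [0.777, -0.629, 0.0, 0.001]
force: [-5.4, -2.3, 6.0]
width: 0.0229
grasp_force: 24.9
```

>>> carry_out(
  increments=[
    [0,0.08,0,0,0,0.13,0],
    [-0.01,0.24,0,0,0,0.38,0],
    [-0.03,0.48,0,0,0,0.75,0],
    [-0.08,0.79,0,0,0,1.25,0],
    [-0.15,1.1,0,0,0,1.75,0],
    [-0.25,1.4,0,0,0,2.25,0],
    [-0.36,1.7,0,0,0,2.75,0],
    [-0.5,1.99,0,0,0,3.25,0],
    [-0.65,2.26,0,0,0,3.75,0],
  ],
)

```text
time: 35.6
position: [0.5152, 0.1053, 0.0867]
ee_rot: [-0.586, 0.81, -0.002, 0.0]
force: [-1.2, -4.9, 4.0]
width: 0.0233
grasp_force: 25.2
```

```bash
cat > arc.py <<'E'
from h import *
import sys
s=arm.state();p=np.array(s['position']);print(p,s['force'],s['width'])
c=np.array([.557,.236]);d=p[:2]-c;a=np.degrees(np.arctan2(d[1],d[0]));print('r',np.hypot(*d),'ang',a)
yt=Rn.from_quat(s['ee_rot']).apply([0,1,0]);y=np.degrees(np.arctan2(yt[1],yt[0]));print('yaw',y)
w=[]
for t in map(float,sys.argv[1:]):
    b=np.radians(a+t); w.append((*(c+.1365*np.array([np.cos(b),np.sin(b)])),p[2],y+t))
plan(*w)
E
python3 arc.py -4 -8 -12 -16 -20 -24 -28 -31 -33 -34
```

```text
[0.51519161 0.1053325  0.08668599] [-1.19120832 -4.85488108  3.99476328] 0.02329168746081053
r 0.13719306483139115 ang -107.74259925883375
yaw 161.80963806632542
(np.float64(0.5064352863555945), np.float64(0.10921096366775529), np.float64(0.08668598868382152), np.float64(157.80963806632542)) -> [-0.03, 0.32, -0.0, -0.03, -0.02, 0.5]
(np.float64(0.4977141033727055), np.float64(0.11304703150758114), np.float64(0.08668598868382152), np.float64(153.80963806632542)) -> [-0.06, 0.63, -0.0, -0.03, -0.01, 1.0]
(np.float64(0.48928175531878715), np.float64(0.11748211385071289), np.float64(0.08668598868382152), np.float64(149.80963806632542)) -> [-0.12, 0.95, -0.0, -0.03, -0.01, 1.5]
(np.float64(0.4811793237459415), np.float64(0.12249460342178771), np.float64(0.08668598868382152), np.float64(145.80963806632542)) -> [-0.19, 1.26, -0.01, -0.03, -0.01, 2.0]
(np.float64(0.47344628288633794), np.float64(0.12806007987546902), np.float64(0.08668598868382152), np.float64(141.80963806632542)) -> [-0.29, 1.56, -0.01, -0.03, -0.01, 2.5]
(np.float64(0.4661203073377218), np.float64(0.1341514287699142), np.float64(0.08668598868382152), np.float64(137.80963806632542)) -> [-0.4, 1.85, -0.01, -0.03, -0.01, 3.0]
(np.float64(0.4592370885165616), np.float64(0.14073897366560983), np.float64(0.08668598868382152), np.float64(133.80963806632542)) -> [-0.54, 2.14, -0.01, -0.03, -0.01, 3.5]
(np.float64(0.45438549228314673), np.float64(0.14598604104902474), np.float64(0.08668598868382152), np.float64(130.80963806632542)) -> [-0.65, 2.35, -0.01, -0.03, -0.01, 3.87]
(np.float64(0.451306560405108), np.float64(0.14962206979441497), np.float64(0.08668598868382152), np.float64(128.80963806632542)) -> [-0.74, 2.48, -0.01, -0.03, -0.01, 4.12]
(np.float64(0.4498151552827368), np.float64(0.15147983043713076), np.float64(0.08668598868382152), np.float64(127.80963806632542)) -> [-0.78, 2.55, -0.01, -0.03, -0.01, 4.25]
```

>>> carry_out(
  increments=[
    [-0.03,0.32,0,0,0,0.5,0],
    [-0.06,0.63,0,0,0,1,0],
    [-0.12,0.95,0,0,0,1.5,0],
    [-0.19,1.26,0,0,0,2,0],
    [-0.29,1.56,0,0,0,2.5,0],
    [-0.4,1.85,0,0,0,3,0],
    [-0.54,2.14,0,0,0,3.5,0],
    [-0.65,2.35,0,0,0,3.87,0],
    [-0.74,2.48,0,0,0,4.12,0],
    [-0.78,2.55,0,0,0,4.25,0],
  ],
)

```text
time: 36.6
position: [0.4479, 0.1525, 0.0866]
ee_rot: [-0.325, 0.946, -0.0, -0.0]
force: [-4.5, -3.9, 9.2]
width: 0.0229
grasp_force: 25.6
```

```bash
python3 arc.py -2 -5 -9 -13 -17 -20 -22 -24 -25 -26
```

```text
[0.44793641 0.15246697 0.08661725] [-4.52719328 -3.92655958  9.19550079] 0.022947495524788784
r 0.13737770193951646 ang -142.55108884909728
yaw 127.95162272625743
(np.float64(0.4458025969667204), np.float64(0.15683316629639418), np.float64(0.08661724786134795), np.float64(125.95162272625743)) -> [-0.03, 0.16, -0.0, -0.01, -0.0, 0.25]
(np.float64(0.4418117171983548), np.float64(0.1627612841100541), np.float64(0.08661724786134795), np.float64(122.95162272625743)) -> [-0.05, 0.4, -0.0, -0.01, -0.0, 0.62]
(np.float64(0.43698343550388635), np.float64(0.1709748183658809), np.float64(0.08661724786134795), np.float64(118.95162272625743)) -> [-0.09, 0.71, -0.0, -0.01, -0.0, 1.12]
(np.float64(0.43273986244762), np.float64(0.1795051487703207), np.float64(0.08661724786134795), np.float64(114.95162272625743)) -> [-0.15, 1.02, -0.0, -0.01, -0.0, 1.62]
(np.float64(0.42910167229092355), np.float64(0.1883107164111089), np.float64(0.08661724786134795), np.float64(110.95162272625743)) -> [-0.24, 1.33, -0.0, -0.01, -0.0, 2.12]
(np.float64(0.4267810882448314), np.float64(0.19506975419937464), np.float64(0.08661724786134795), np.float64(107.95162272625743)) -> [-0.32, 1.55, -0.0, -0.01, -0.0, 2.5]
(np.float64(0.42543196910912395), np.float64(0.19963926228062095), np.float64(0.08661724786134795), np.float64(105.95162272625743)) -> [-0.38, 1.7, -0.0, -0.01, -0.0, 2.75]
(np.float64(0.4242431453525555), np.float64(0.20425307031983603), np.float64(0.08661724786134795), np.float64(103.95162272625743)) -> [-0.44, 1.85, -0.0, -0.01, -0.0, 3.0]
(np.float64(0.42370930454462646), np.float64(0.20657483211563854), np.float64(0.08661724786134795), np.float64(102.95162272625743)) -> [-0.47, 1.92, -0.0, -0.01, -0.0, 3.12]
(np.float64(0.4232160653737491), np.float64(0.20890555710262673), np.float64(0.08661724786134795), np.float64(101.95162272625743)) -> [-0.51, 1.99, -0.0, -0.01, -0.0, 3.25]
```

>>> carry_out(
  increments=[
    [-0.02,0.16,0,0,0,0.25,0],
    [-0.04,0.4,0,0,0,0.62,0],
    [-0.09,0.71,0,0,0,1.12,0],
    [-0.15,1.02,0,0,0,1.62,0],
    [-0.24,1.33,0,0,0,2.12,0],
    [-0.32,1.55,0,0,0,2.5,0],
    [-0.38,1.7,0,0,0,2.75,0],
    [-0.44,1.85,0,0,0,3,0],
    [-0.48,1.95,0,0,0,3.15,0],
    [-0.48,1.95,0,0,0,3.15,0],
  ],
)

```text
time: 37.6
position: [0.4221, 0.208, 0.0866]
ee_rot: [-0.112, 0.994, 0.0, -0.001]
force: [-8.3, -2.4, 12.6]
width: 0.023
grasp_force: 25.9
```

>>> carry_out(
  increments=[
    [0,0,0,0,0,0,0],
    [0,0,0,0,0,0,0.3],
    [0,0,0,0,0,0,0.6],
    [0,0,0,0,0,0,1],
    [0,0,0,0,0,0,1],
    [0,0,0,0,0,0,1],
    [0,0,-1,0,0,0,1],
    [0,0,-2.2,0,0,0,1],
    [0,0,-3.5,0,0,0,1],
    [0,0,-3.5,0,0,0,1],
  ],
)

```text
time: 38.6
position: [0.4277, 0.2088, 0.1954]
ee_rot: [-0.112, 0.994, 0.001, 0.005]
force: [0.7, 0.7, 0.1]
width: 0.0855
grasp_force: 0.0
```

```bash
python3 - <<'E'
from h import *
s=arm.state();print(s['position'],s['force'])
f=arm.grab_frame('scene');save(f,'s3.png')
look();plan((.40,-.05,.2,120))
E
```

```text
[0.42769893 0.20880089 0.19539959] [0.74799038 0.72497031 0.07346625]
top
px [110. 170.] n 188 ctr [0.664 0.298] mean [0.655 0.288 0.075] ext [0.053 0.044]
px [148. 178.] n 47 ctr [0.641 0.229] mean [0.643 0.229 0.067] ext [0.036 0.008]
px [109. 216.] n 193 ctr [0.586 0.296] mean [0.578 0.285 0.075] ext [0.055 0.041]
px [377. 210.] n 190 ctr [ 0.588 -0.152] mean [ 0.587 -0.151  0.077] ext [0.024 0.024]
px [524. 217.] n 215 ctr [ 0.574 -0.391] mean [ 0.574 -0.389  0.08 ] ext [0.025 0.025]
px [498. 293.] n 219 ctr [ 0.451 -0.341] mean [ 0.45 -0.34  0.08] ext [0.023 0.023]
px [258. 333.] n 191 ctr [0.388 0.042] mean [0.389 0.041 0.07 ] ext [0.03 0.03]
px [418. 400.] n 226 ctr [ 0.286 -0.209] mean [ 0.287 -0.208  0.077] ext [0.024 0.024]
dial caps
px [ 88. 154.] n 248 ctr [0.667 0.307] mean [0.666 0.304 0.124] ext [0.024 0.026]
px [ 84. 204.] n 255 ctr [0.588 0.306] mean [0.587 0.305 0.124] ext [0.025 0.025]
scene
px [248. 172.] n 90 ctr [ 0.287 -0.209] mean [ 0.291 -0.209  0.074] ext [0.029 0.024]
px [362. 194.] n 102 ctr [0.393 0.044] mean [0.396 0.043 0.072] ext [0.028 0.029]
px [185. 220.] n 118 ctr [ 0.452 -0.34 ] mean [ 0.456 -0.339  0.078] ext [0.031 0.026]
px [499. 251.] n 156 ctr [0.6   0.305] mean [0.608 0.291 0.076] ext [0.045 0.056]
px [275. 259.] n 145 ctr [ 0.589 -0.15 ] mean [ 0.592 -0.15   0.075] ext [0.027 0.024]
px [153. 261.] n 142 ctr [ 0.577 -0.39 ] mean [ 0.58  -0.39   0.078] ext [0.027 0.025]
px [513. 280.] n 216 ctr [0.68  0.304] mean [0.689 0.296 0.075] ext [0.041 0.056]
dial caps
px [507. 228.] n 148 ctr [0.59  0.306] mean [0.593 0.305 0.122] ext [0.024 0.026]
px [521. 255.] n 159 ctr [0.669 0.307] mean [0.673 0.306 0.122] ext [0.027 0.025]
(0.4, -0.05, 0.2, 120) -> [2.69, -8.19, -0.34, 0.0, -0.0, -2.15]
```

View pics/s3.png

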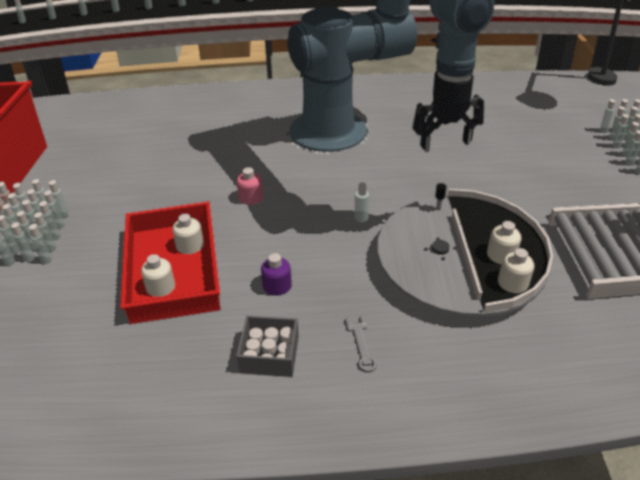

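The dial is back at press. The full flacons stand on the rubber at (505,238) and (516,268), the empties in the tote at (187,234) and (157,275), and the gripper is clear of everything.

```bash
python3 -c "
from cell import arm
print(arm.finish_job())"
```

```text
the job is handed in; nothing more can be done
None
```

The job is handed in (no verdict came back): four white flacons were present, the two full ones stand on the rubber with the dial at its press detent, the two near-empty ones stand in the tote, and the glass bottle, cap box and spanner look unmoved in the final picture.

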